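Collapse the telescopic camera arm and park its carriage under the light bar

TASK

The shoot is over, so put the camera arm away: press the leaning telescopic arm fully home, innermost tube first and then the middle tube, then slide its carriage all the way in under the light bar until it stops. Do not bump the light bar or disturb the things lying around, and let go of everything at the end.

Things in the scene. Friction and masses are not known exactly. Their poses are not given: they have to be found in the camera images.
- plate_top (a point): centre of the flat outer face of the camera plate (black rubber disc, red band, 48 mm across, 12 mm thick) on the arm's free end; press it with closed fingertips. z points along the arm, out of the plate; the arm leans 35 degrees from vertical towards the push-plate side (roughly world -y, the robot's right). y is level, across the station. With both tubes home this face is about 143 mm above the table
- inner (a joint): how far the steel inner tube (18 mm, carries the camera plate) is drawn out of the middle tube, m: 0 = fully home; starts 0.05 to 0.08. Pressing the plate along the arm moves it at about 3 N, before the middle tube; it stays where it is left
- middle (a joint): how far the aluminium middle tube (27 mm, orange collar) is drawn out of the black outer tube (36 mm, fixed to the carriage), m: 0 = fully home; starts 0.05 to 0.07. It moves at about 7 N, by pressing on once the inner tube is home; stays where it is left
- carriage (a joint): how far the carriage (grey plate 215 x 110 mm on two rails) is out, m: 0 = fully in against its stop, 0.09 = fully out; starts 0.075 to 0.09. It moves at about 9 N and stays where it is left
- push_face (a point): centre of the outer face of the carriage's upright orange push plate (100 mm wide, 10 mm thick, from 14 to 85 mm above the table; this point is 60 mm up). x points level into the station, the way the carriage slides in; y along the plate, z up. 80 mm in front of it is free but for the rails (12 mm high) and, while extended, the arm's camera plate high above
- bar_edge (a point): middle of the lower edge, on the push-plate side, of the fixed black light bar (310 mm long across the station, 80 deep, 24 thick, underside 280 mm above the table) on two thin posts 280 mm apart. Axes as push_face. With the arm home and the carriage still out the camera plate lies about under this edge: no room for an upright tool
- lightbar: the light bar itself, fixed; origin at the centre of its underside. Same axes as push_face
- ring_a: turned wooden napkin ring, lying flat, 50 mm outside, 36 mm inside, 22 mm high; origin at the centre of its underside. A bystander: leave it alone
- ring_b: turned wooden napkin ring, lying flat, 50 mm outside, 36 mm inside, 22 mm high; origin at the centre of its underside. A bystander: leave it alone
- ring_c: turned wooden napkin ring, lying flat, 50 mm outside, 36 mm inside, 22 mm high; origin at the centre of its underside. A bystander: leave it alone
- ring_d: turned wooden napkin ring, lying flat, 50 mm outside, 36 mm inside, 22 mm high; origin at the centre of its underside. A bystander: leave it alone
- plaque: round carved red lacquer plaque lying flat, 130 mm across, 16 mm high; origin at the centre of its underside. A bystander: leave it alone
- lacquer_box: small round dark lacquer box with closed lid, 74 mm across, 41 mm high; origin at the centre of its underside. A bystander: leave it alone
- ruler: wooden ruler lying flat, 300 x 34 x 6 mm along its x; origin at the centre of its underside. A bystander: leave it alone

How it is judged:
On the way, in this order (a step that is already met when the one before it is completed fails the run):
1. the inner tube is fully home (within 3 mm) while the middle tube is still drawn out by more than 30 mm (value of joint inner below 0.003 m and value of joint each of middle, carriage above 0.03 m), for 0.05 s.
2. inner and middle tubes both fully home (within 3 mm), the carriage still more than 30 mm out (value of joint each of inner, middle below 0.003 m and value of joint carriage above 0.03 m), for 0.1 s.
3. the carriage is fully in (within 4 mm), the arm still collapsed (value of joint each of inner, middle below 0.003 m and value of joint carriage below 0.004 m), for 0.2 s.
At the end, for the whole second after the job is handed in: Inner and middle tubes are each within 3 mm of fully home and the carriage is within 4 mm of its inner stop; nothing is touched (all of step 3).
It fails at once if the robot bumps the light bar (more than 10 N) (contact force between any of the arm, the fingers and lightbar above 10 N).
It fails at once if a bystander is moved more than 20 mm (distance of any of ring_a, ring_b, ring_c, ring_d, plaque, lacquer_box, ruler from where it was at the start of the episode above 0.02 m).
It also fails if it takes over 45 s, if anything falls off the work surface, if the arm or the gripper's body presses on something with over 40 N, if the wrist force passes 120 N, or if a joint passes its speed limit or range.

ROBOT

A 7-joint arm with a two-finger parallel gripper is mounted at the origin on the work surface. World frame = base frame: x ahead of the robot, y to its left, z up, the work surface at z = 0. Lengths are in m, angles in rad, forces in N, time in s.
With the tool pointing down it reaches from about 0.425 to 0.95 m from the base axis. Payload 4.7 kg.
Tool frame: the origin (TCP) lies at the centre of the arm's flange, where the gripper is bolted on; the fingertips stand 173 mm ahead of it and the grasp point (between the pads) lies 155 mm ahead of it; z points along the fingers, y is the direction in which the jaws open and shut (so a half turn about z gives the same grasp; the last joint's range is limited). The gripper opens to 85 mm and grips with 20 to 120 N. Pads are 22 mm wide; open, the fingers measure 114 mm over their backs; the gripper's body (76 mm by 85 mm) begins 54 mm behind the grasp point. The pads swing forward as they close: fully open they stand 13 mm farther back than shut.
Start: joints at [-1.213, 0.469, -0.049, 1.532, 0.024, 1.141, -0.082], TCP at [0.255, 0.625, 0.405] pointing down, gripper open.
Joint ranges: [-2.59, 2.59], [-0.33, 1.99], [-1.39, 1.29], [0.1, 2.45], [-1.04, 4.18], [0.21, 1.99], [-2.66, 2.66]. Speed limits (rad/s): [2.57, 2.57, 3.14, 3.14, 3.14, 3.14, 3.14].

INTERFACE

Orientations are given as a unit quaternion [w, x, y, z].
In Python, from workcell import get_obs, read_camera, job_done gives the robot as it stands. The module is installed in compiled form; this text tells all that it offers.
- The arm moves only by the shell command python3 -m inch 'ROWS' [FORCE]. ROWS is a JSON object of lists of equal length, an entry for each row: "delta_pos": the shift along the tool's x, y, z in m, a list of three; "roll": the turn about the tool's z in rad; "gripper": the finger opening in m, from 0 to 0.0854. A call has 1 to 5 rows; each row is the pose to reach, as a shift and turn from the pose commanded when the call began, along the tool's axes at that moment; what a row does not reach only later rows make up. A row lasts 1/10 s, in which the tool goes at most 50 mm and 8.59 degrees, less where a joint would pass 70% of its speed; a pose out of reach is approached as far as the arm can. A call with a gripper value outside its range is refused whole. The fingers move at their own pace and stop on an object; FORCE is the grip in N (left out, the last holds). Time passes only in rows, so rows that repeat a pose let the fingers close. It gives the time, the measured TCP pose, the force and the opening at its end, in the units of the state.
- get_obs(): the state, without advancing time (a new reading comes with each control period).
- read_camera(name): name is "scene" or "top" or "wrist"; returns a dict with "img" (480x640x3 uint8, red, green, blue), "mtx" (3x3 intrinsics, pixels), "view" (4x4, takes a point from world to camera coordinates). Camera axes: x right, y down, z forward; pixel columns grow to the right and rows downward; lengths in m; the calibration is good to about 2 mm. A picture is of the moment at which its call begins. There is no depth.
- job_done(): hands the job in, once; it reports no verdict.
The state is a dict: "clock": time; "joint_pos": joint angles; "joint_velocities": joint speeds; "joint_torque": joint torques, N m; "tool_pos": TCP position; "ee_rot": TCP orientation; "ft_force": force on the tool from outside, world axes, zero at the start; "moment": the same for the moment, N m; "grip_width": finger opening in m.
Only numpy, scipy, OpenCV 4.12 (cv2) and the standard library are available. Lean on these libraries where they do the work, as an engineer would, in place of code of your own. Each camera call takes 0.05 s, during which the arm holds its last target.

## Working session

There is one attempt and no reset: what is moved stays moved. The work goes in short steps, Python scripts to look and compute and a shell command to move; the robot and the scene stay as the last step left them, time stands still between calls to the robot, and variables do not carry over. Pictures are saved under pics/ and viewed, and the job is handed in when it is done.

```bash
mkdir -p pics
python3 - <<'E'
from workcell import get_obs, read_camera
import cv2,numpy as np
o=get_obs()
for k,v in o.items(): print(k,np.round(v,4))
for n in ["scene","top","wrist"]:
    c=read_camera(n); cv2.imwrite(f"pics/{n}0.png",c["img"][:,:,::-1]); np.savez(f"pics/{n}0.npz",mtx=c["mtx"],view=c["view"])
    print(n,np.round(c["mtx"],1).tolist(),np.round(c["view"],4).tolist())
E
```

```text
clock 0.0
joint_pos [-1.2129  0.4695 -0.0486  1.5337  0.0241  1.141  -0.0823]
joint_velocities [-0.0003 -0.0022 -0.0003 -0.      0.001  -0.0018 -0.0012]
joint_torque [ 7.00000e-04 -5.10299e+01 -4.65000e-02 -2.37721e+01  1.06000e-02
  7.30000e-03  0.00000e+00]
tool_pos [0.2545 0.6249 0.4036]
ee_rot [-2.000e-04  1.922e-01  9.814e-01 -1.000e-03]
ft_force [ 0.3339 -0.5969  0.2156]
moment [-0.0367 -0.0236 -0.0229]
grip_width 0.0854
scene [[472.7, 0.0, 316.3], [0.0, 472.7, 232.0], [0.0, 0.0, 1.0]] [[-0.7285, 0.685, -0.0024, 0.4466], [0.4741, 0.5017, -0.7235, -0.1068], [-0.4944, -0.5282, -0.6903, 1.3339], [0.0, 0.0, 0.0, 1.0]]
top [[468.5, 0.0, 319.4], [0.0, 468.5, 250.9], [0.0, 0.0, 1.0]] [[0.0044, -1.0, 0.0064, -0.0776], [-0.9917, -0.0052, -0.1281, 0.602], [0.1281, -0.0057, -0.9917, 0.9533], [0.0, 0.0, 0.0, 1.0]]
wrist [[418.4, 0.0, 322.0], [0.0, 418.4, 236.0], [0.0, 0.0, 1.0]] [[0.3769, 0.9263, -0.0013, -0.6744], [0.8753, -0.3556, 0.3277, -0.0429], [0.3031, -0.1246, -0.9448, 0.381], [0.0, 0.0, 0.0, 1.0]]
```

View pics/scene0.png

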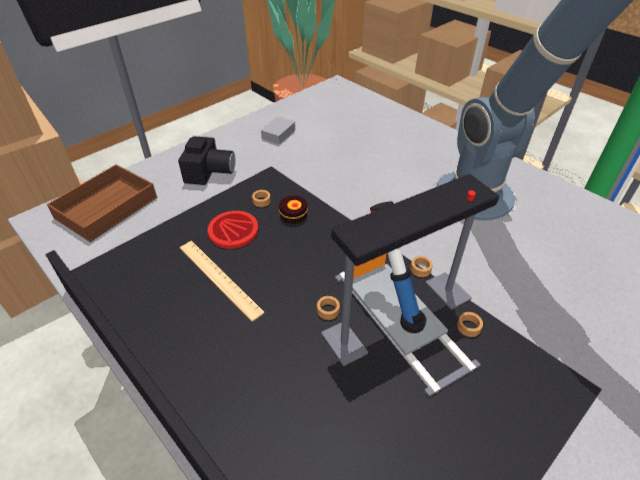

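View pics/top0.png

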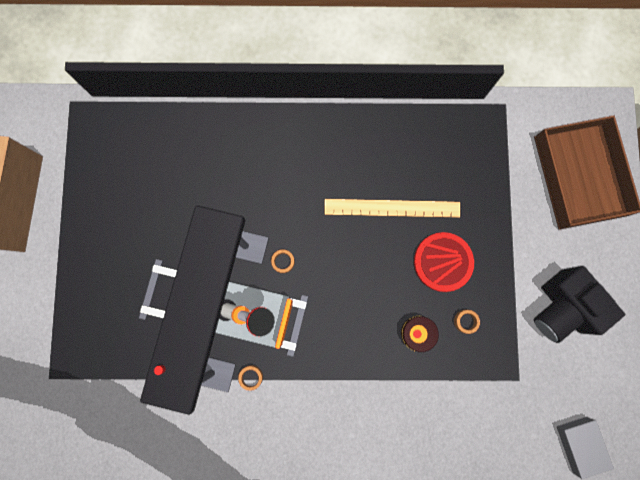

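View pics/wrist0.png

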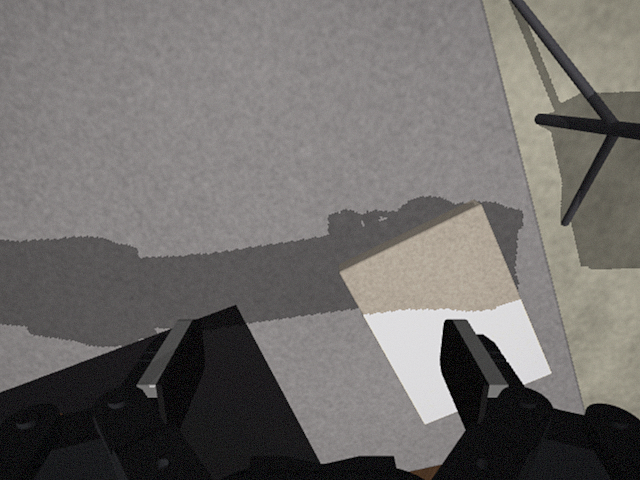

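Run:
```python
import cv2
t=cv2.imread("pics/top0.png"); s=cv2.imread("pics/scene0.png")
cv2.imwrite("pics/topc.png",cv2.resize(t[200:420,120:320],None,fx=2.7,fy=2.7,interpolation=cv2.INTER_CUBIC))
cv2.imwrite("pics/scc.png",cv2.resize(s[170:400,310:510],None,fx=2.6,fy=2.6,interpolation=cv2.INTER_CUBIC))
```

```text
(no output)
```

View pics/topc.png

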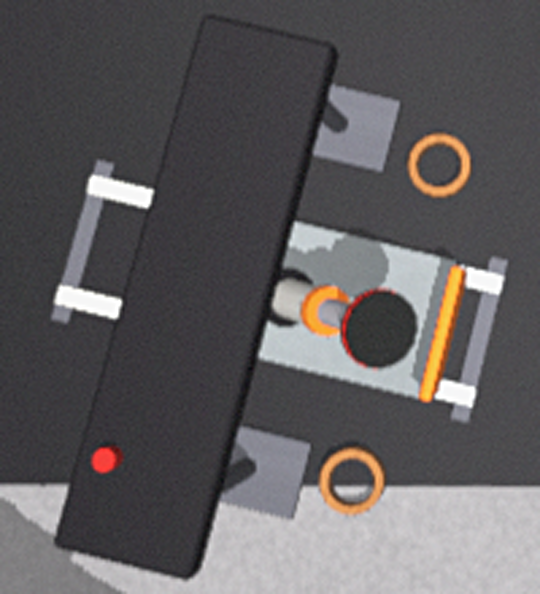

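View pics/scc.png

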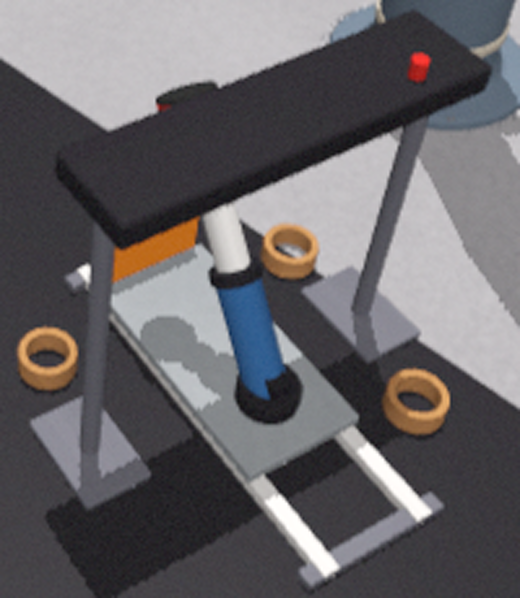

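```bash
cat > h.py <<'E'
import numpy as np
C={n:np.load(f"pics/{n}0.npz") for n in("top","scene")}
def proj(n,P):
    c=C[n];p=c["view"][:3,:3]@np.asarray(P,float)+c["view"][:3,3];q=c["mtx"]@p;return q[:2]/q[2]
def ray(n,uv):
    c=C[n];R=c["view"][:3,:3];o=-R.T@c["view"][:3,3];d=R.T@np.linalg.inv(c["mtx"])@[uv[0],uv[1],1];return o,d
def onz(n,uv,z):
    o,d=ray(n,uv);return o+d*(z-o[2])/d[2]
E
python3 - <<'E'
from h import *
tc=lambda u,v:(120+u/2.7-.3,200+v/2.7-.3); sc=lambda u,v:(310+u/2.6-.3,170+v/2.6-.3)
print("bar top corners z.304")
K=[(205,15),(332,42),(192,578),(55,545)]
B=[onz("top",tc(*k),.304) for k in K]
for b in B: print(b.round(4))
print([np.linalg.norm(B[i]-B[(i+1)%4]).round(4) for i in range(4)], "ctr",np.mean(B,0).round(4))
print("bar top scene")
for k in [(63,155),(122,230),(488,70),(413,13)]: print(onz("scene",sc(*k),.304).round(4))
print("bar bottom scene"); 
for k in [(122,243),(485,85)]: print(onz("scene",sc(*k),.28).round(4))
print("push plate top z.085")
for k in [(464,267),(432,402),(452,266),(421,400)]: print(onz("top",tc(*k),.085).round(4))
print("plate face by z")
for z in(.22,.24,.26): print(onz("top",tc(379,328),z).round(4),onz("scene",sc(190,92),z).round(4))
for n,cen in (("ringN",(440,165)),("ringS",(351,481))): print(n,onz("top",tc(*cen),.022).round(4))
print("scene ring far",onz("scene",sc(416,395),.022).round(4))
print("cams",ray("top",(0,0))[0],ray("scene",(0,0))[0])
for n,u,z in(("ruler1",(325,207),.006),("ruler2",(460,210),.006),("plaque",(444,262),.016),("box",(420,334),.041),("ringd",(467,321),.022)): print(n,onz("top",u,z).round(4))
E
```

```text
bar top corners z.304
[0.6391 0.1208 0.304 ]
[0.6236 0.0469 0.304 ]
[0.3243 0.1159 0.304 ]
[0.3416 0.1917 0.304 ]
[np.float64(0.0755), np.float64(0.3072), np.float64(0.0777), np.float64(0.3059)] ctr [0.4822 0.1188 0.304 ]
bar top scene
[0.6226 0.0541 0.304 ]
[0.6431 0.1252 0.304 ]
[0.3491 0.1949 0.304 ]
[0.3308 0.1222 0.304 ]
bar bottom scene
[0.6338 0.1183 0.28  ]
[0.335 0.191 0.28 ]
push plate top z.085
[ 0.5004 -0.0194  0.085 ]
[0.4025 0.0027 0.085 ]
[ 0.5011 -0.0105  0.085 ]
[0.4039 0.0108 0.085 ]
plate face by z
[0.4584 0.0264 0.22  ] [0.4355 0.0094 0.22  ]
[0.4588 0.024  0.24  ] [0.4548 0.0236 0.24  ]
[0.4593 0.0216 0.26  ] [0.474  0.0378 0.26  ]
ringN [0.5827 0.004  0.022 ]
ringS [0.3376 0.069  0.022 ]
scene ring far [0.399  0.2429 0.022 ]
cams [ 0.47519462 -0.06902178  1.02300729] [1.03550726 0.45228889 0.84453756]
ruler1 [ 0.7048 -0.0868  0.006 ]
ruler2 [ 0.6998 -0.3863  0.006 ]
plaque [ 0.5826 -0.3446  0.016 ]
box [ 0.4299 -0.2836  0.041 ]
ringd [ 0.4565 -0.388   0.022 ]
```

```bash
python3 -m inch '{"delta_pos":[[0,0,-0.05],[0,0,-0.1],[0,0,-0.15],[0,0,-0.16],[0,0,-0.16]],"roll":[-0.08,-0.155,-0.155,-0.155,-0.155],"gripper":[0.0854,0.0854,0.0854,0.0854,0.0854]}'
cat >> h.py <<'E'
from scipy.spatial.transform import Rotation as R_
u=np.array([.229,.9735,0]);u/=np.linalg.norm(u)
def tool(o):
    q=np.array(o["ee_rot"]);return R_.from_quat(np.r_[q[1:],q[0]]).as_matrix(),np.array(o["tool_pos"])
def delta(o,target):
    R,p=tool(o);return R.T@(np.asarray(target)-p)
E
python3 - <<'E'
from h import *
from workcell import get_obs,read_camera
o=get_obs();R,p=tool(o);print(R.round(3),p.round(4),o["clock"])
c=read_camera("wrist")["view"];cp=-c[:3,:3].T@c[:3,3];print("cam in tool",(R.T@(cp-p)).round(3))
for t in [(.48,.1,.56),(.443,-.043,.45)]: print(delta(o,t).round(3))
E
```

```text
clock: 0.65
tool_pos: [0.2545, 0.625, 0.5673]
ee_rot: [0.001, 0.116, 0.993, 0.002]
ft_force: [0.6, 0.2, 0.3]
grip_width: 0.0854
[[-0.973  0.23   0.002]
 [ 0.23   0.973  0.005]
 [-0.     0.005 -1.   ]] [0.2545 0.625  0.5673] 0.65
cam in tool [0.085 0.    0.031]
[-0.34  -0.459  0.005]
[-0.337 -0.607  0.114]
```

```bash
python3 -m inch '{"delta_pos":[[-0.03,-0.035,0],[-0.06,-0.07,0],[-0.09,-0.105,0],[-0.12,-0.14,0],[-0.15,-0.175,0]],"roll":[0,0,0,0,0],"gripper":[0.0854,0.0854,0.0854,0.0854,0.0854]}'
python3 -m inch '{"delta_pos":[[-0.03,-0.04,0],[-0.06,-0.08,0],[-0.09,-0.12,0],[-0.12,-0.16,0],[-0.15,-0.2,0]],"roll":[0,0,0,0,0],"gripper":[0.0854,0.0854,0.0854,0.0854,0.0854]}'
python3 -m inch '{"delta_pos":[[-0.01,-0.04,0],[-0.02,-0.08,0],[-0.03,-0.11,0],[-0.035,-0.15,0],[-0.035,-0.18,0]],"roll":[0,0,0,0,0],"gripper":[0.0854,0.0854,0.0854,0.0854,0.0854]}'
python3 - <<'E'
from h import *
from workcell import get_obs,read_camera
import cv2
o=get_obs();print(o["clock"],o["tool_pos"],o["joint_pos"],delta(o,(.443,-.043,.45)).round(3))
for n in("scene","top","wrist"): 
    c=read_camera(n);cv2.imwrite(f"pics/{n}1.png",c["img"][:,:,::-1]);np.savez(f"pics/{n}1.npz",mtx=c["mtx"],view=c["view"])
E
```

```text
clock: 1.2
tool_pos: [0.3609, 0.4184, 0.5617]
ee_rot: [-0.001, 0.116, 0.993, -0.002]
ft_force: [-0.1, -0.2, 0.5]
grip_width: 0.0852
clock: 1.7
tool_pos: [0.4605, 0.1891, 0.562]
ee_rot: [-0.002, 0.116, 0.993, -0.001]
ft_force: [1.4, 0.9, 0.1]
grip_width: 0.0855
clock: 2.2
tool_pos: [0.4526, 0.0056, 0.562]
ee_rot: [-0.002, 0.117, 0.993, -0.001]
ft_force: [-0.9, -0.2, -0.3]
grip_width: 0.0852
2.2 [0.45261005 0.00557339 0.56199753] [-0.46817821 -0.02840823  0.35604902  1.80656605  0.0112302   1.36675615
  1.2218227 ] [-0.002 -0.049  0.112]
```

View pics/scene1.png

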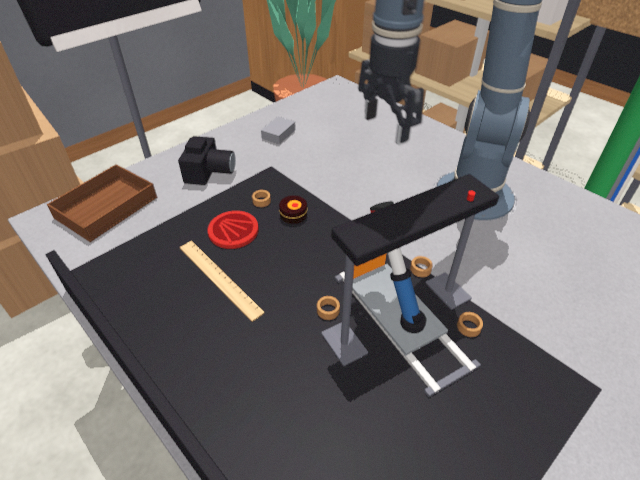

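View pics/wrist1.png

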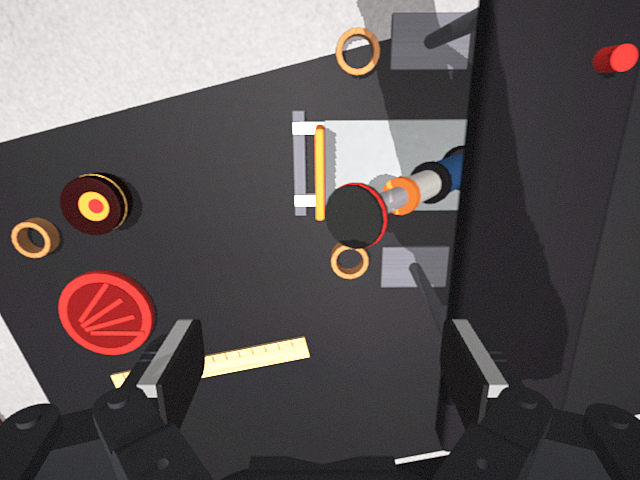

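View pics/top1.png

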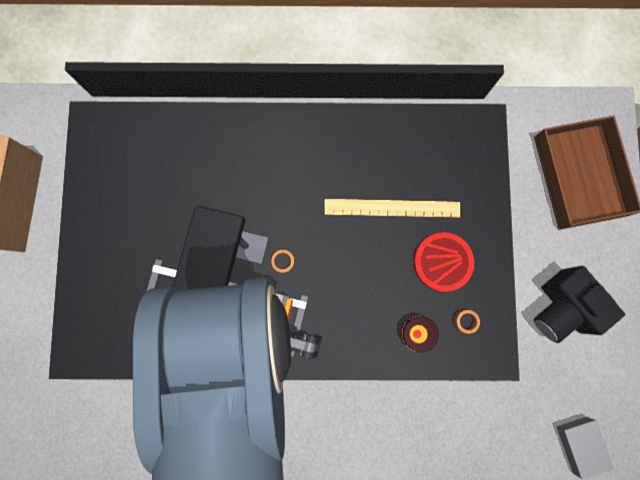

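Run:
```python
import cv2,numpy as np
from h import *
C["wrist"]=np.load("pics/wrist1.npz")
t=cv2.imread("pics/wrist1.png")
cv2.imwrite("pics/w1c.png",cv2.resize(t[100:300,280:500],None,fx=3.6,fy=3,interpolation=cv2.INTER_CUBIC))
m=cv2.convertScaleAbs(t,alpha=4); cv2.imwrite("pics/w1b.png",m)
o1,d1=ray("top",(260.1,321.2));o2,d2=ray("wrist",(356,215))
A=np.c_[d1,-d2];s=np.linalg.lstsq(A,o2-o1,rcond=None)[0];print((o1+d1*s[0]).round(4),(o2+d2*s[1]).round(4))
for k in[(317,128),(317,219),(326,128),(325,218)]: print(onz("wrist",k,.085).round(4))
```

```text
[0.4586 0.0249 0.2321] [0.4594 0.0271 0.2323]
[0.4021 0.0094 0.085 ]
[ 0.4977 -0.0143  0.085 ]
[0.4043 0.0185 0.085 ]
[ 0.4987 -0.0054  0.085 ]
```

View pics/w1c.png

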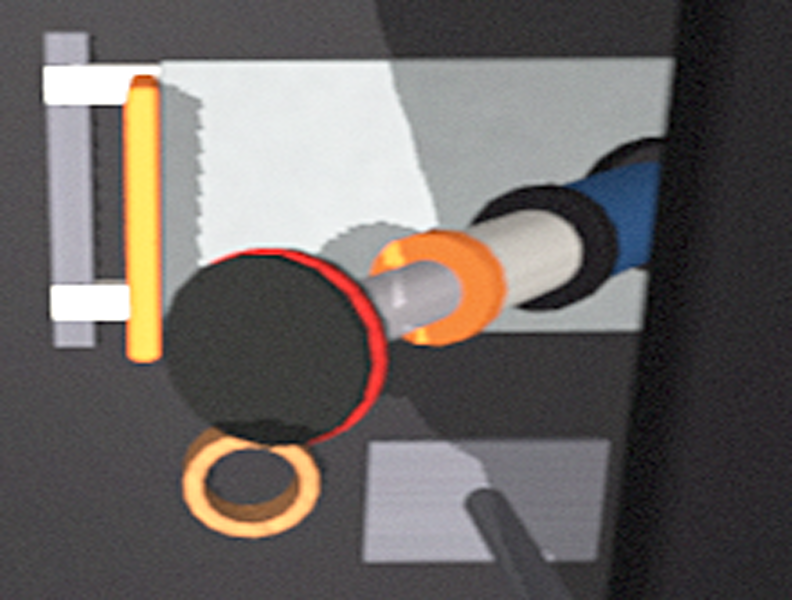

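View pics/w1b.png

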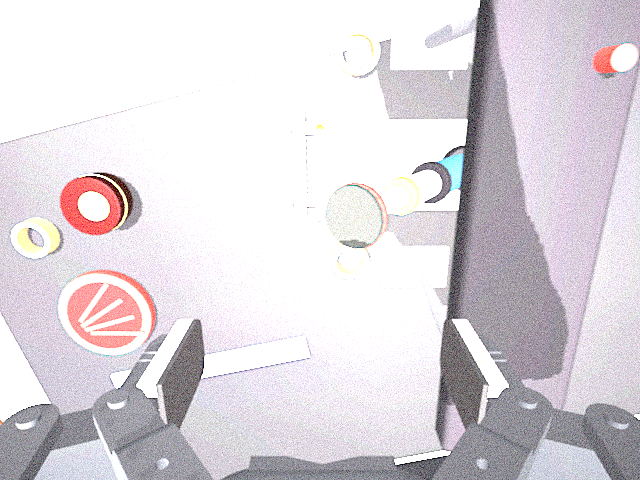

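Run:
```python
from h import *
C["wrist"]=np.load("pics/wrist1.npz")
for k in[(468,100),(458,200),(447,300),(440,380)]:
    p=onz("wrist",k,.28); print(p.round(4), "u-coord",(p@u).round(4))
print("top bar edge u", np.dot([.4753,.083,0],u).round(4))
for z in(.23,.235,.24):
  P=np.array([.459,.0255,z]); s=(z-.143)/np.cos(np.radians(35)); print(z,s.round(3),"home u",(P@u+s*np.sin(np.radians(35))).round(4),"now u",(P@u).round(4))
print("push u",np.dot([.4508,-.0055,0],u))
print("tcp u",np.dot([.4526,.0056,0],u))
```

```text
[0.3934 0.1034 0.28  ] u-coord 0.1907
[0.4507 0.0899 0.28  ] u-coord 0.1907
[0.5177 0.0734 0.28  ] u-coord 0.19
[0.5805 0.0592 0.28  ] u-coord 0.1906
top bar edge u 0.1896
0.23 0.106 home u 0.1908 now u 0.1299
0.235 0.112 home u 0.1943 now u 0.1299
0.24 0.118 home u 0.1978 now u 0.1299
push u 0.0978719401733155
tcp u 0.10908918676679923
```

```bash
python3 -m inch '{"delta_pos":[[-0.001,-0.025,0.02],[-0.002,-0.05,0.05],[-0.002,-0.05,0.09],[-0.002,-0.05,0.13],[-0.002,-0.05,0.15]],"roll":[0,0,0,0,0],"gripper":[0.0854,0.0854,0.0854,0.0854,0.0854]}'
python3 -m inch '{"delta_pos":[[0,0,0],[0,0,0]],"roll":[0,0],"gripper":[0.0854,0.0854]}'
python3 - <<'E'
from h import *
from workcell import get_obs,read_camera
import cv2
o=get_obs();print(o["clock"],o["tool_pos"],o["tool_pos"]@u)
for n in("scene","wrist"): 
    c=read_camera(n);cv2.imwrite(f"pics/{n}2.png",c["img"][:,:,::-1]);np.savez(f"pics/{n}2.npz",mtx=c["mtx"],view=c["view"])
s=cv2.imread("pics/scene2.png");cv2.imwrite("pics/scene2c.png",cv2.resize(s[60:360,260:520],None,fx=2,fy=2,interpolation=cv2.INTER_CUBIC))
E
```

```text
clock: 2.85
tool_pos: [0.442, -0.0397, 0.41]
ee_rot: [-0.004, 0.115, 0.993, -0.001]
ft_force: [-0.8, 0.5, 0.5]
grip_width: 0.0852
clock: 3.05
tool_pos: [0.4438, -0.0402, 0.4143]
ee_rot: [-0.001, 0.115, 0.993, -0.0]
ft_force: [0.4, -0.7, 0.2]
grip_width: 0.085
3.05 [ 0.44380665 -0.04019146  0.41426101] 0.06250086318372305
```

View pics/scene2c.png

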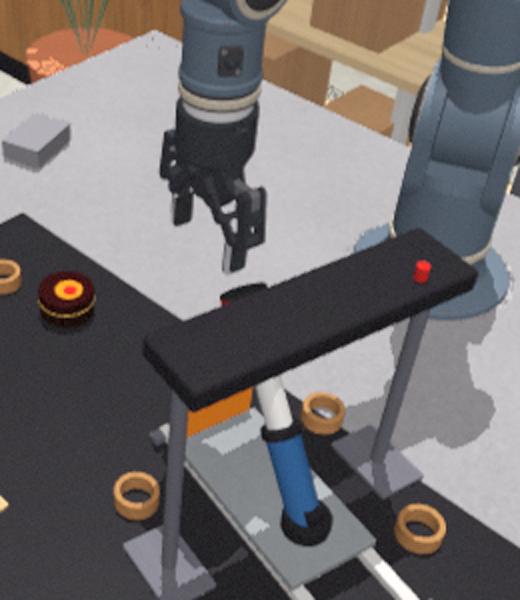

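View pics/wrist2.png

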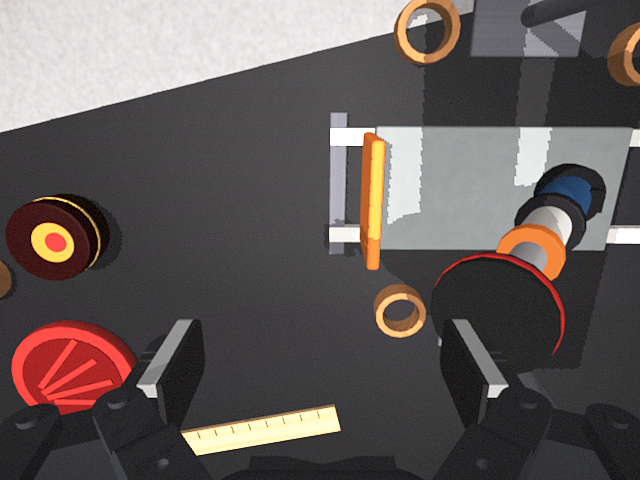

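```bash
python3 -m inch '{"delta_pos":[[0,0.001,0.012],[0,0.001,0.02],[0,0.001,0.02]],"roll":[0,0,0],"gripper":[0.0854,0.0854,0.0854]}'
python3 -m inch '{"delta_pos":[[0,0.003,0.004],[0,0.006,0.008],[0,0.009,0.012],[0,0.011,0.016],[0,0.011,0.016]],"roll":[0,0,0,0,0],"gripper":[0.0854,0.0854,0.0854,0.0854,0.0854]}'
python3 - <<'E'
from h import *
from workcell import get_obs,read_camera
import cv2
o=get_obs();print(o["clock"],o["tool_pos"],o["tool_pos"]@u)
for n in("scene","wrist"): 
    c=read_camera(n);cv2.imwrite(f"pics/{n}3.png",c["img"][:,:,::-1])
E
```

```text
clock: 3.45
tool_pos: [0.4434, -0.04, 0.3936]
ee_rot: [-0.001, 0.116, 0.993, -0.0]
ft_force: [-0.1, -0.4, -0.2]
grip_width: 0.0853
clock: 3.95
tool_pos: [0.4465, -0.0289, 0.3782]
ee_rot: [-0.0, 0.115, 0.993, 0.0]
ft_force: [0.7, -0.3, 0.2]
grip_width: 0.0855
3.95 [ 0.44649093 -0.02887967  0.37819803] 0.07412675214790251
```

View pics/wrist3.png

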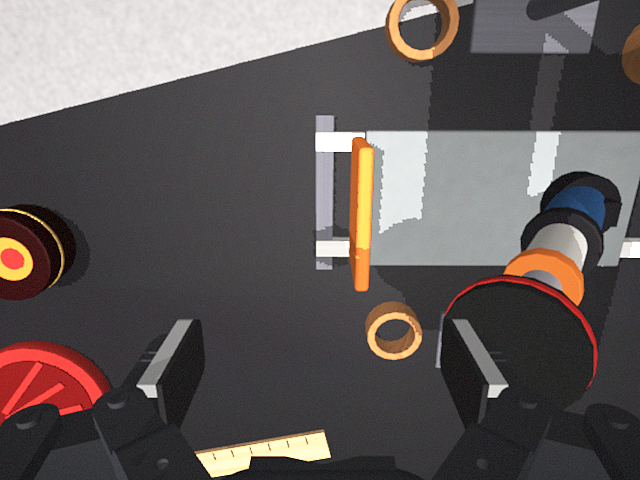

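```bash
python3 -m inch '{"delta_pos":[[0,0,0.003],[0,0,0.006],[0,0,0.006]],"roll":[0,0,0],"gripper":[0.0854,0.0854,0.0854]}'
python3 -m inch '{"delta_pos":[[0,0.001,0.004],[0,0.003,0.008],[0,0.003,0.008]],"roll":[0,0,0],"gripper":[0.0854,0.0854,0.0854]}'
```

```text
clock: 4.35
tool_pos: [0.4466, -0.0293, 0.3727]
ee_rot: [0.0, 0.116, 0.993, 0.0]
ft_force: [0.3, -0.3, 0.5]
grip_width: 0.0854
clock: 4.65
tool_pos: [0.447, -0.0262, 0.3641]
ee_rot: [-0.0, 0.115, 0.993, -0.0]
ft_force: [0.2, 0.9, -0.1]
grip_width: 0.0853
```

```bash
cat > look.py <<'E'
import sys
from h import *
from workcell import get_obs,read_camera
import cv2
k=sys.argv[1]
o=get_obs();print(o["clock"],np.round(o["tool_pos"],4),"u",round(float(o["tool_pos"]@u),4),"F",np.round(o["ft_force"],1))
for n in sys.argv[2:]:
    c=read_camera(n);cv2.imwrite(f"pics/{n}{k}.png",c["img"][:,:,::-1]);np.savez(f"pics/{n}{k}.npz",mtx=c["mtx"],view=c["view"])
    if n=="scene":
        s=c["img"][60:360,260:520,::-1];cv2.imwrite(f"pics/scene{k}c.png",cv2.resize(s,None,fx=2,fy=2,interpolation=cv2.INTER_CUBIC))
E
python3 look.py 4 scene wrist
```

```text
4.65 [ 0.447  -0.0262  0.3641] u 0.0769 F [ 0.2  0.9 -0.1]
```

View pics/wrist4.png

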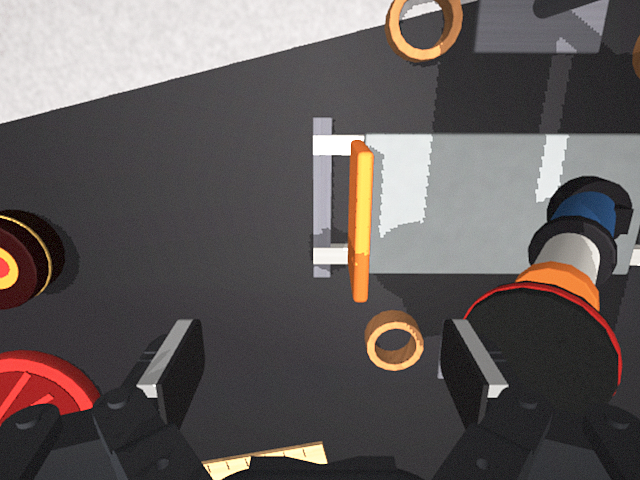

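View pics/scene4c.png

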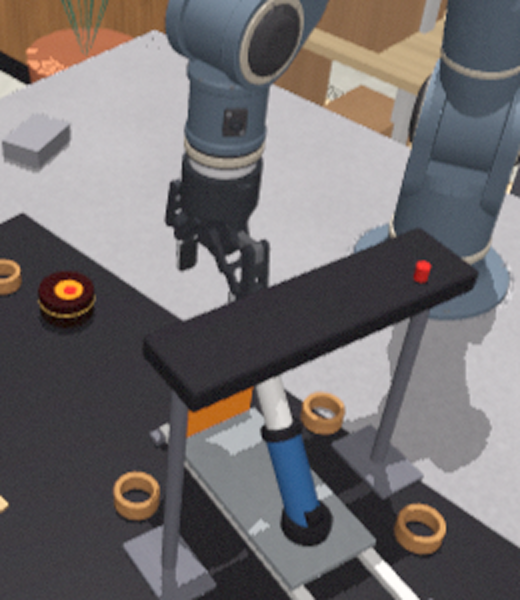

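Run:
```python
from h import *
w=np.array([-np.sin(np.radians(35))*u[0],-np.sin(np.radians(35))*u[1],np.cos(np.radians(35))])
P0=np.array([.459,.0255,.235]); y=u; 
for k in(1,2,3,4):
    try: C["w"]=np.load(f"pics/wrist{k}.npz")
    except Exception: continue
    for s in(0,.02,.03,.04,.05,.06,.07):
        P=P0-s*w; print(k,s,[proj("w",P+d*24e-3*np.array([u[0]*np.cos(.611),u[1]*np.cos(.611),np.sin(.611)])).round(0) for d in(-1,0,1)],P.round(3))
```

```text
1 0 [array([327., 211.]), array([354., 216.]), array([383., 221.])] [0.459 0.026 0.235]
1 0.02 [array([341., 206.]), array([367., 210.]), array([396., 215.])] [0.462 0.037 0.219]
1 0.03 [array([348., 203.]), array([374., 207.]), array([401., 212.])] [0.463 0.042 0.21 ]
1 0.04 [array([354., 201.]), array([379., 205.]), array([407., 209.])] [0.464 0.048 0.202]
1 0.05 [array([360., 198.]), array([385., 202.]), array([412., 206.])] [0.466 0.053 0.194]
1 0.06 [array([366., 196.]), array([390., 200.]), array([417., 203.])] [0.467 0.059 0.186]
1 0.07 [array([371., 194.]), array([396., 197.]), array([422., 201.])] [0.468 0.065 0.178]
2 0 [array([432., 295.]), array([489., 311.]), array([556., 329.])] [0.459 0.026 0.235]
2 0.02 [array([447., 279.]), array([501., 293.]), array([563., 308.])] [0.462 0.037 0.219]
2 0.03 [array([454., 272.]), array([506., 284.]), array([565., 299.])] [0.463 0.042 0.21 ]
2 0.04 [array([461., 265.]), array([511., 277.]), array([568., 290.])] [0.464 0.048 0.202]
2 0.05 [array([467., 259.]), array([516., 270.]), array([571., 282.])] [0.466 0.053 0.194]
2 0.06 [array([472., 254.]), array([520., 264.]), array([573., 275.])] [0.467 0.059 0.186]
2 0.07 [array([478., 248.]), array([524., 258.]), array([575., 268.])] [0.468 0.065 0.178]
4 0 [array([427., 372.]), array([506., 402.]), array([605., 439.])] [0.459 0.026 0.235]
4 0.02 [array([448., 342.]), array([520., 366.]), array([608., 395.])] [0.462 0.037 0.219]
4 0.03 [array([457., 330.]), array([526., 352.]), array([610., 378.])] [0.463 0.042 0.21 ]
4 0.04 [array([465., 319.]), array([532., 338.]), array([611., 362.])] [0.464 0.048 0.202]
4 0.05 [array([473., 309.]), array([537., 326.]), array([612., 347.])] [0.466 0.053 0.194]
4 0.06 [array([480., 299.]), array([541., 316.]), array([613., 334.])] [0.467 0.059 0.186]
4 0.07 [array([486., 291.]), array([545., 306.]), array([614., 323.])] [0.468 0.065 0.178]
```

Run:
```python
from h import *
from workcell import get_obs
o=get_obs();R,p=tool(o);C["w"]=np.load("pics/wrist4.npz")
for z in(.14,.155,.16):
  for x in(-.011,.011):
    print(z,x,[proj("w",p+R@[x,y,z]).round(0).tolist() for y in(.0427,.050,.057)])
```

```text
0.14 -0.011 [[454.0, 405.0], [476.0, 405.0], [498.0, 405.0]]
0.14 0.011 [[461.0, 346.0], [485.0, 346.0], [508.0, 346.0]]
0.155 -0.011 [[441.0, 375.0], [462.0, 375.0], [481.0, 375.0]]
0.155 0.011 [[447.0, 321.0], [469.0, 321.0], [489.0, 321.0]]
0.16 -0.011 [[437.0, 366.0], [457.0, 366.0], [476.0, 366.0]]
0.16 0.011 [[443.0, 313.0], [464.0, 313.0], [484.0, 313.0]]
```

Run:
```python
import cv2
t=cv2.imread("pics/wrist4.png")
cv2.imwrite("pics/w4c.png",cv2.resize(cv2.convertScaleAbs(t[270:450,420:640],alpha=2.5),None,fx=3.6,fy=3.3,interpolation=cv2.INTER_CUBIC))
```

```text
(no output)
```

View pics/w4c.png

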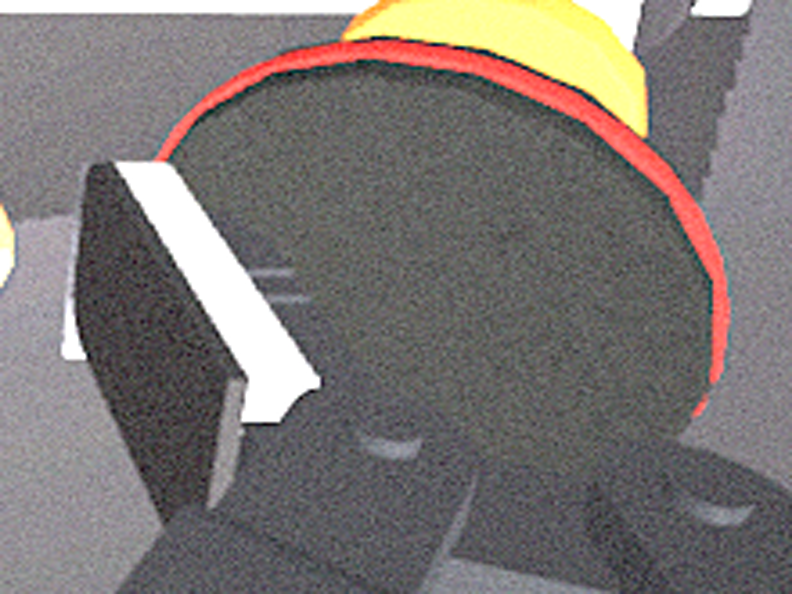

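```bash
python3 -m inch '{"delta_pos":[[0,0,-0.010],[0,0.004,-0.015],[0,0.011,-0.015],[0,0.011,-0.010],[0,0.011,-0.010]],"roll":[0,0,0,0,0],"gripper":[0.0854,0.0854,0.0854,0.0854,0.0854]}'
python3 look.py 5 wrist scene
python3 - <<'E'
import cv2
t=cv2.imread("pics/wrist5.png")
cv2.imwrite("pics/w5c.png",cv2.resize(cv2.convertScaleAbs(t[200:450,400:640],alpha=2),None,fx=3.3,fy=2.4,interpolation=cv2.INTER_CUBIC))
E
```

```text
clock: 5.25
tool_pos: [0.4492, -0.0153, 0.3739]
ee_rot: [-0.001, 0.115, 0.993, -0.0]
ft_force: [-0.4, -0.1, -0.6]
grip_width: 0.0856
5.25 [ 0.4492 -0.0153  0.3739] u 0.0879 F [-0.4 -0.1 -0.6]
```

View pics/w5c.png

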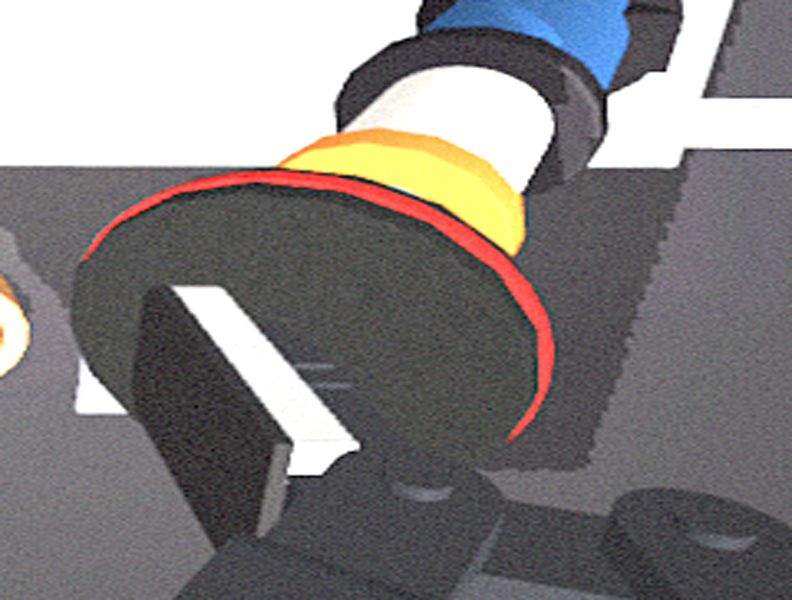

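```bash
python3 -m inch '{"delta_pos":[[0,0,0.003],[0,0,0.006],[0,0.001,0.008],[0,0.002,0.010],[0,0.002,0.010]],"roll":[0,0,0,0,0],"gripper":[0.0854,0.0854,0.0854,0.0854,0.0854]}'
python3 -m inch '{"delta_pos":[[0,0.0015,0.002],[0,0.003,0.004],[0,0.0045,0.006],[0,0.006,0.008]],"roll":[0,0,0,0],"gripper":[0.0854,0.0854,0.0854,0.0854]}'
python3 look.py 6 wrist scene
python3 - <<'E'
import cv2
t=cv2.imread("pics/wrist6.png")
cv2.imwrite("pics/w6c.png",cv2.resize(cv2.convertScaleAbs(t[200:450,400:640],alpha=2),None,fx=3.3,fy=2.4,interpolation=cv2.INTER_CUBIC))
E
```

```text
clock: 5.85
tool_pos: [0.4502, -0.0137, 0.3646]
ee_rot: [0.0, 0.116, 0.993, 0.0]
ft_force: [0.7, -0.9, 1.2]
grip_width: 0.0852
clock: 6.25
tool_pos: [0.4515, -0.0081, 0.3565]
ee_rot: [0.0, 0.116, 0.993, -0.0]
ft_force: [0.0, -2.7, 2.6]
grip_width: 0.0855
6.25 [ 0.4515 -0.0081  0.3565] u 0.0955 F [ 0.  -2.7  2.6]
```

View pics/w6c.png

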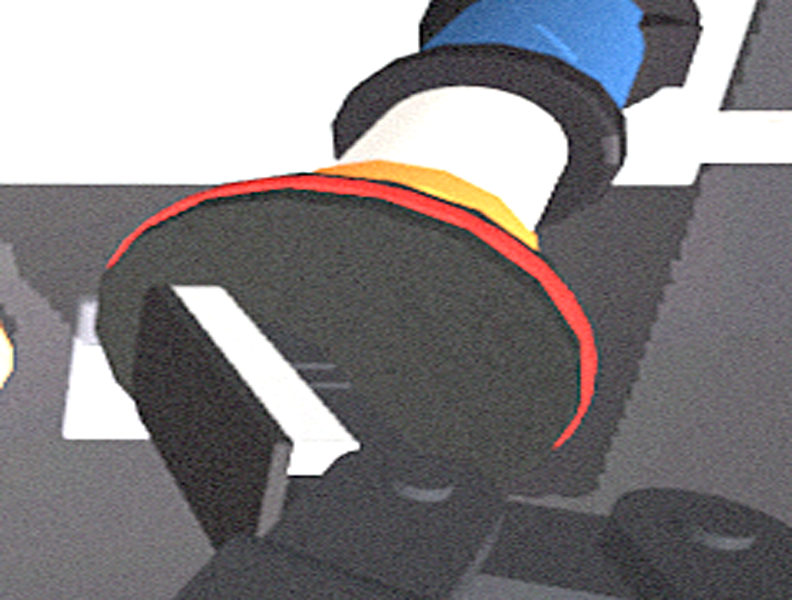

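View pics/scene6c.png

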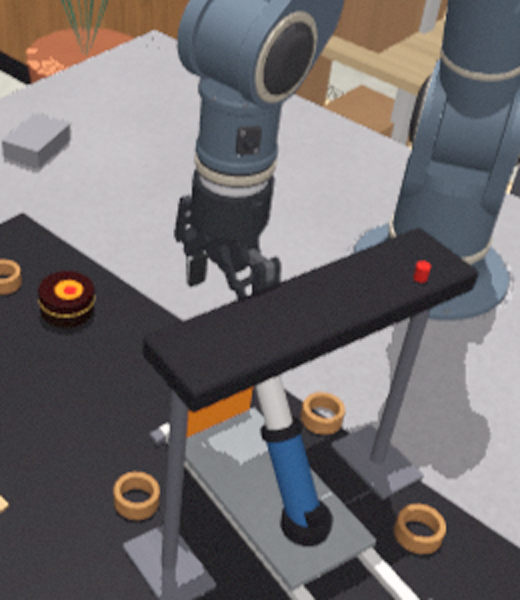

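```bash
python3 -m inch '{"delta_pos":[[0,0.002,0.003],[0,0.0035,0.006],[0,0.005,0.009],[0,0.007,0.012],[0,0.008,0.014]],"roll":[0,0,0,0,0],"gripper":[0.0854,0.0854,0.0854,0.0854,0.0854]}'
python3 look.py 7 wrist scene
python3 - <<'E'
import cv2
t=cv2.imread("pics/wrist7.png")
cv2.imwrite("pics/w7c.png",cv2.resize(cv2.convertScaleAbs(t[200:450,400:640],alpha=2),None,fx=3.3,fy=2.4,interpolation=cv2.INTER_CUBIC))
E
```

```text
clock: 6.85
tool_pos: [0.4534, 0.0003, 0.3424]
ee_rot: [-0.0, 0.115, 0.993, 0.0]
ft_force: [0.3, -0.3, 3.3]
grip_width: 0.0854
6.85 [4.534e-01 3.000e-04 3.424e-01] u 0.1041 F [ 0.3 -0.3  3.3]
```

View pics/w7c.png

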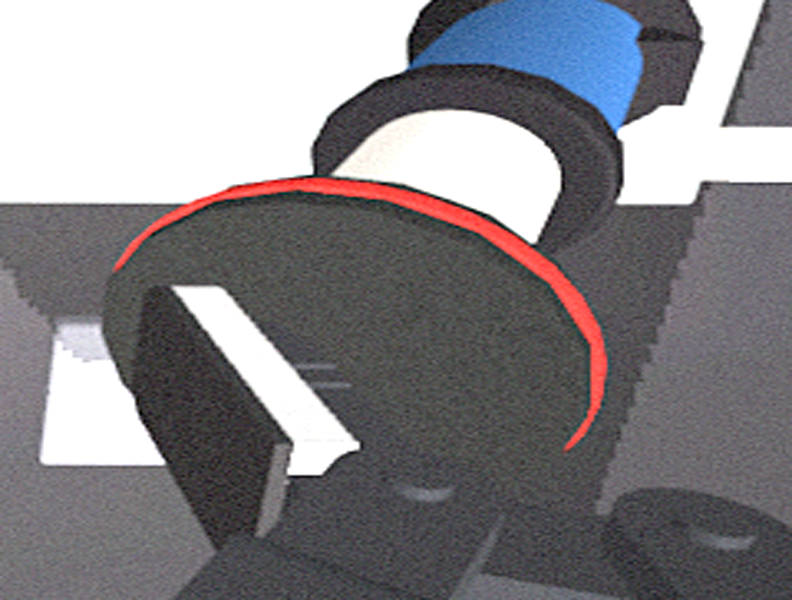

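View pics/scene7c.png

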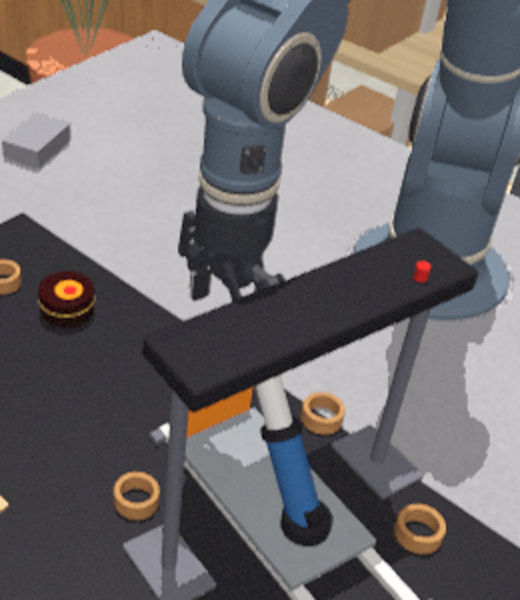

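```bash
python3 -m inch '{"delta_pos":[[0,0.002,0.003],[0,0.0038,0.006],[0,0.0057,0.009],[0,0.0075,0.012],[0,0.0075,0.012]],"roll":[0,0,0,0,0],"gripper":[0.0854,0.0854,0.0854,0.0854,0.0854]}'
python3 -m inch '{"delta_pos":[[0,0.002,0.003],[0,0.0038,0.006],[0,0.0057,0.009],[0,0.0065,0.010],[0,0.0065,0.010]],"roll":[0,0,0,0,0],"gripper":[0.0854,0.0854,0.0854,0.0854,0.0854]}'
python3 look.py 8 wrist scene
python3 - <<'E'
import cv2
t=cv2.imread("pics/wrist8.png")
cv2.imwrite("pics/w8c.png",cv2.resize(cv2.convertScaleAbs(t[200:450,400:640],alpha=2),None,fx=3.3,fy=2.4,interpolation=cv2.INTER_CUBIC))
E
```

```text
clock: 7.45
tool_pos: [0.4549, 0.0073, 0.3306]
ee_rot: [-0.0, 0.116, 0.993, 0.0]
ft_force: [-0.9, -0.4, 3.1]
grip_width: 0.0857
clock: 7.95
tool_pos: [0.4565, 0.0138, 0.3208]
ee_rot: [-0.0, 0.115, 0.993, 0.0]
ft_force: [-0.4, 0.6, 4.3]
grip_width: 0.0855
7.95 [0.4565 0.0138 0.3208] u 0.1179 F [-0.4  0.6  4.3]
```

View pics/w8c.png

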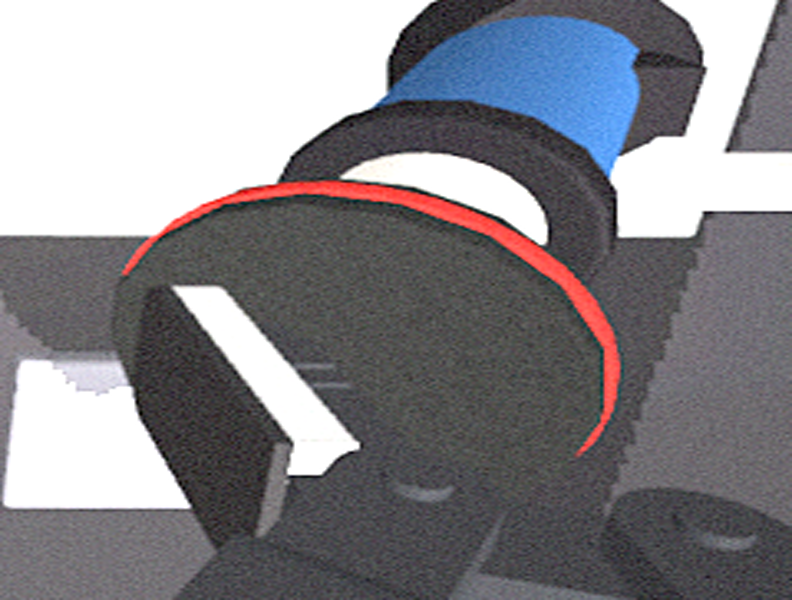

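View pics/scene8c.png

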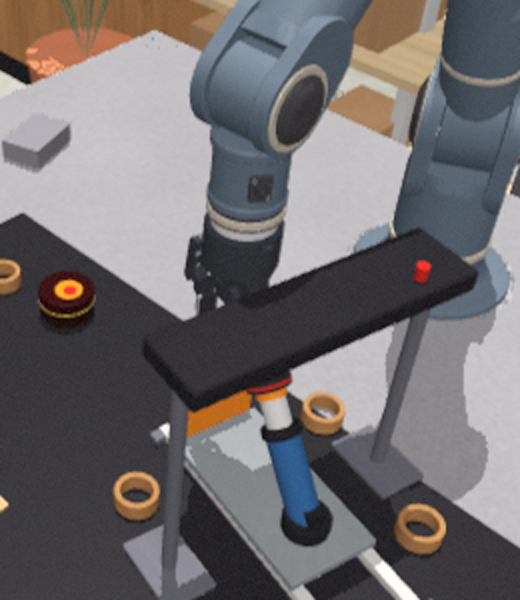

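```bash
python3 -m inch '{"delta_pos":[[0,0.002,0.003],[0,0.0038,0.006],[0,0.0057,0.009],[0,0.0063,0.010],[0,0.0063,0.010]],"roll":[0,0,0,0,0],"gripper":[0.0854,0.0854,0.0854,0.0854,0.0854]}'
python3 look.py 9 wrist scene
python3 - <<'E'
import cv2
t=cv2.imread("pics/wrist9.png")
cv2.imwrite("pics/w9c.png",cv2.resize(cv2.convertScaleAbs(t[200:450,400:640],alpha=2),None,fx=3.3,fy=2.4,interpolation=cv2.INTER_CUBIC))
E
```

```text
clock: 8.55
tool_pos: [0.458, 0.0199, 0.3108]
ee_rot: [0.0, 0.115, 0.993, 0.0]
ft_force: [-0.6, 0.7, 3.7]
grip_width: 0.0854
8.55 [0.458  0.0199 0.3108] u 0.1242 F [-0.6  0.7  3.7]
```

View pics/w9c.png

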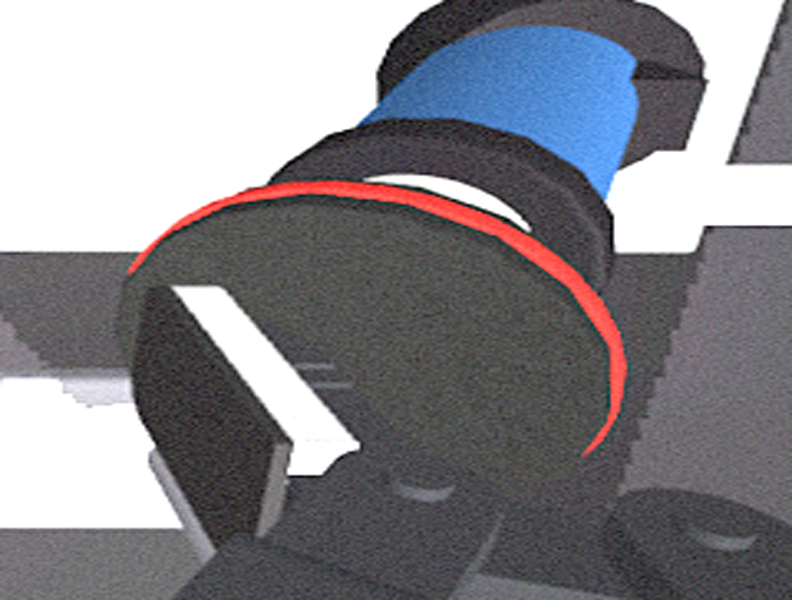

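View pics/scene9c.png

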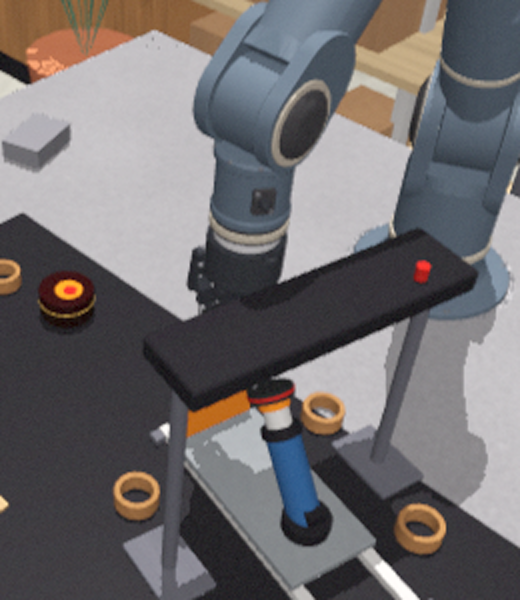

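```bash
python3 -m inch '{"delta_pos":[[0,0.002,0.003],[0,0.0038,0.006],[0,0.0057,0.009],[0,0.0063,0.010],[0,0.0063,0.010]],"roll":[0,0,0,0,0],"gripper":[0.0854,0.0854,0.0854,0.0854,0.0854]}'
python3 -m inch '{"delta_pos":[[0,0.0012,0.002],[0,0.0025,0.004],[0,0.0025,0.004]],"roll":[0,0,0],"gripper":[0.0854,0.0854,0.0854]}'
python3 look.py 10 wrist scene
python3 - <<'E'
import cv2
t=cv2.imread("pics/wrist10.png")
cv2.imwrite("pics/w10c.png",cv2.resize(cv2.convertScaleAbs(t[200:450,400:640],alpha=2),None,fx=3.3,fy=2.4,interpolation=cv2.INTER_CUBIC))
t=cv2.imread("pics/scene10.png")
cv2.imwrite("pics/s10c.png",cv2.resize(cv2.convertScaleAbs(t[220:350,340:460],alpha=1.5),None,fx=5,fy=4.5,interpolation=cv2.INTER_CUBIC))
E
```

```text
clock: 9.15
tool_pos: [0.4596, 0.026, 0.3008]
ee_rot: [0.0, 0.116, 0.993, 0.0]
ft_force: [-0.9, 0.5, 4.9]
grip_width: 0.085
clock: 9.45
tool_pos: [0.4602, 0.0284, 0.2968]
ee_rot: [0.0, 0.116, 0.993, 0.0]
ft_force: [0.0, 0.7, 5.2]
grip_width: 0.0856
9.45 [0.4602 0.0284 0.2968] u 0.133 F [0.  0.7 5.2]
```

View pics/w10c.png

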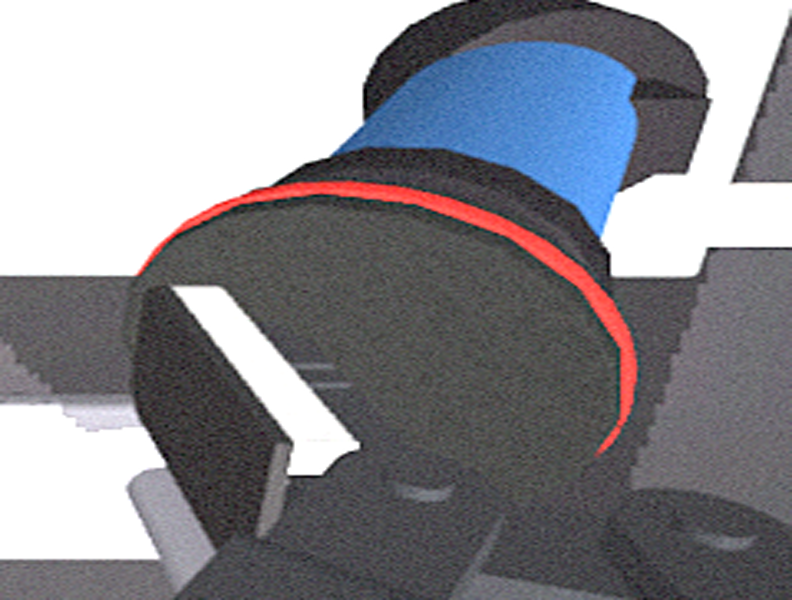

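View pics/s10c.png

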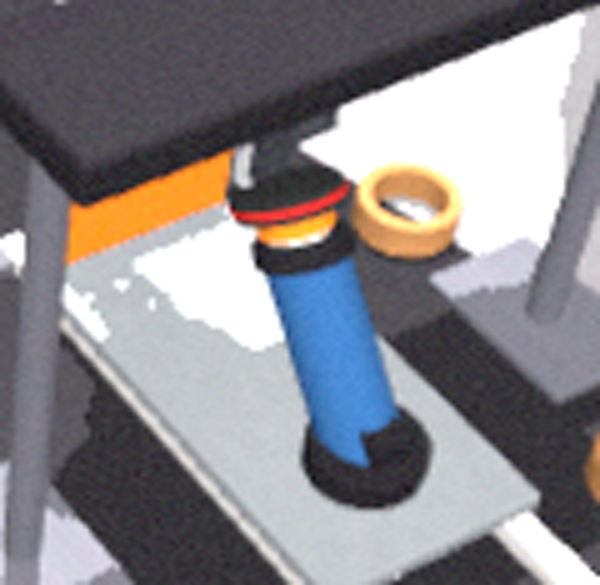

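```bash
python3 -m inch '{"delta_pos":[[0,0.001,0.0015],[0,0.002,0.003],[0,0.002,0.003]],"roll":[0,0,0],"gripper":[0.0854,0.0854,0.0854]}'
python3 -m inch '{"delta_pos":[[0,0.001,0.0015],[0,0.002,0.003],[0,0.002,0.003]],"roll":[0,0,0],"gripper":[0.0854,0.0854,0.0854]}'
```

```text
clock: 9.85
tool_pos: [0.4606, 0.0299, 0.294]
ee_rot: [0.0, 0.116, 0.993, 0.0]
ft_force: [-2.1, -0.7, 7.7]
grip_width: 0.0855
clock: 10.15
tool_pos: [0.4612, 0.0304, 0.293]
ee_rot: [0.0, 0.116, 0.993, 0.0]
ft_force: [-8.3, -6.9, 27.1]
grip_width: 0.0854
```

```bash
python3 -m inch '{"delta_pos":[[0,0,-0.002],[0,-0.003,-0.006],[0,-0.006,-0.012],[0,-0.010,-0.020],[0,-0.010,-0.020]],"roll":[0,0,0,0,0],"gripper":[0.0854,0.0854,0.0854,0.0854,0.0854]}'
python3 look.py 11 wrist scene
python3 - <<'E'
import cv2
t=cv2.imread("pics/wrist11.png")
cv2.imwrite("pics/w11c.png",cv2.resize(cv2.convertScaleAbs(t[100:450,300:640],alpha=2),None,fx=2.3,fy=1.7,interpolation=cv2.INTER_CUBIC))
t=cv2.imread("pics/scene11.png")
cv2.imwrite("pics/s11c.png",cv2.resize(cv2.convertScaleAbs(t[220:350,340:460],alpha=1.5),None,fx=5,fy=4.5,interpolation=cv2.INTER_CUBIC))
E
```

```text
clock: 10.65
tool_pos: [0.4587, 0.0217, 0.3114]
ee_rot: [0.001, 0.116, 0.993, 0.0]
ft_force: [0.1, 0.2, -0.6]
grip_width: 0.0852
10.65 [0.4587 0.0217 0.3114] u 0.1261 F [ 0.1  0.2 -0.6]
```

View pics/w11c.png

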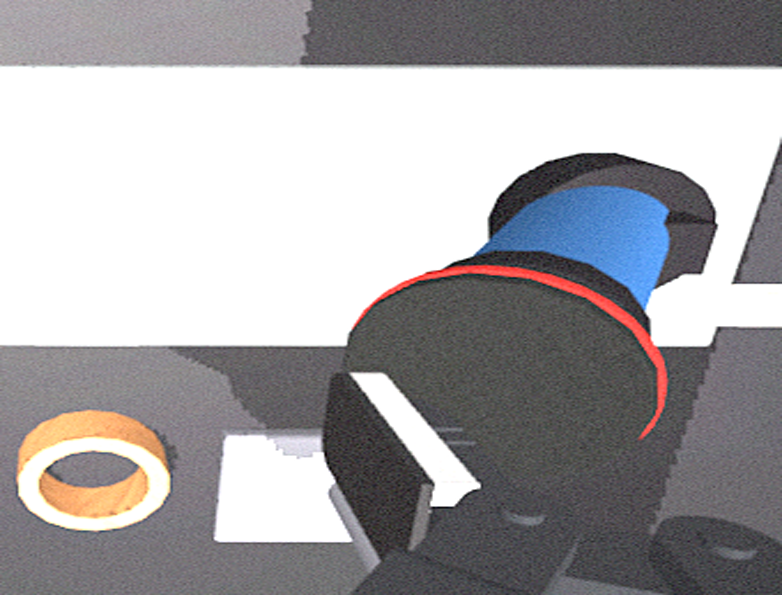

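View pics/s11c.png

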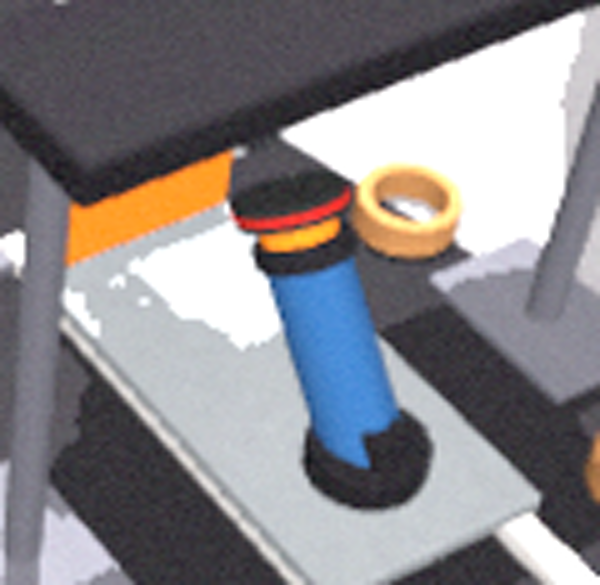

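```bash
python3 -m inch '{"delta_pos":[[0,-0.03,-0.005],[0,-0.06,-0.005],[0,-0.09,-0.005],[0,-0.101,0],[0,-0.101,0.03]],"roll":[0,0,0,0,0],"gripper":[0.0854,0.0854,0.0854,0.0854,0.0854]}'
python3 look.py 12 wrist scene top
```

```text
clock: 11.25
tool_pos: [0.4362, -0.0781, 0.2824]
ee_rot: [0.003, 0.117, 0.993, 0.0]
ft_force: [0.4, 0.6, -0.4]
grip_width: 0.0856
11.25 [ 0.4362 -0.0781  0.2824] u 0.0239 F [ 0.4  0.6 -0.4]
```

View pics/wrist12.png

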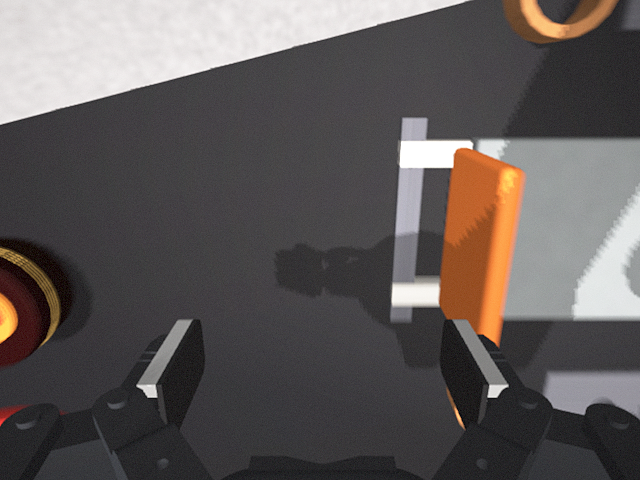

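View pics/top12.png

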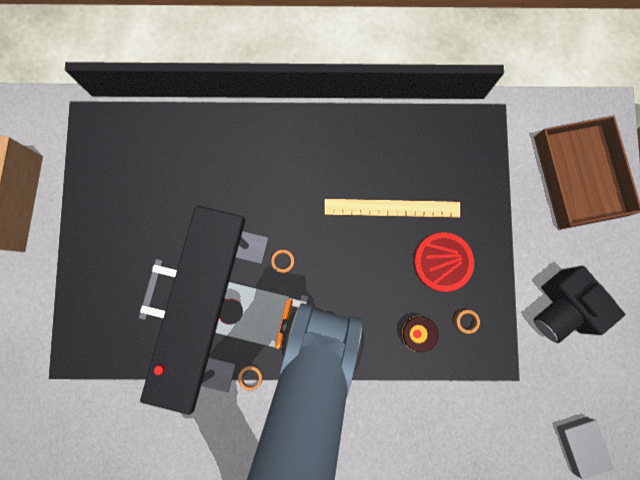

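View pics/scene12.png

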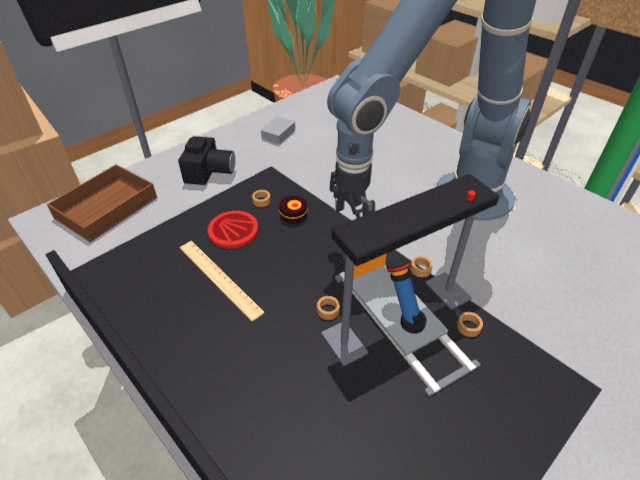

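```bash
python3 -m inch '{"delta_pos":[[0,0,0.03],[0,0,0.055],[0,0,0.057],[0,0,0.057]],"roll":[0,0,0,0],"gripper":[0.0854,0.0854,0.0854,0.0854]}'
python3 look.py 13 wrist scene
```

```text
clock: 11.8
tool_pos: [0.4357, -0.0758, 0.2242]
ee_rot: [-0.0, 0.115, 0.993, 0.0]
ft_force: [-0.5, -0.1, 0.8]
grip_width: 0.0853
11.8 [ 0.4357 -0.0758  0.2242] u 0.026 F [-0.5 -0.1  0.8]
```

View pics/wrist13.png

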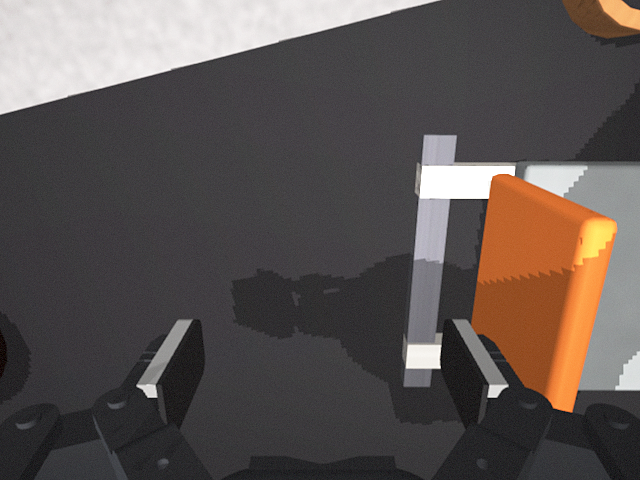

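View pics/scene13c.png

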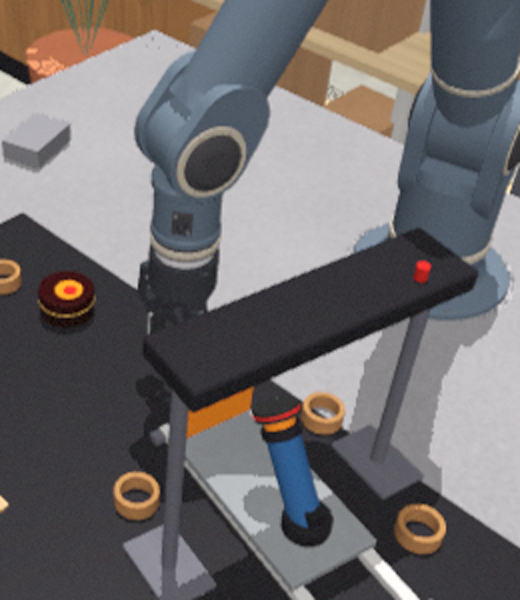

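```bash
python3 -m inch '{"delta_pos":[[0,0.006,0],[0,0.012,0],[0,0.018,0],[0,0.024,0],[0,0.030,0]],"roll":[0,0,0,0,0],"gripper":[0.0854,0.0854,0.0854,0.0854,0.0854]}'
python3 -m inch '{"delta_pos":[[0,0.006,0],[0,0.012,0],[0,0.018,0],[0,0.024,0],[0,0.030,0]],"roll":[0,0,0,0,0],"gripper":[0.0854,0.0854,0.0854,0.0854,0.0854]}'
python3 look.py 14 wrist scene top
```

```text
clock: 12.4
tool_pos: [0.4421, -0.0486, 0.2245]
ee_rot: [0.0, 0.117, 0.993, -0.001]
ft_force: [-3.1, -7.9, 7.8]
grip_width: 0.0852
clock: 12.9
tool_pos: [0.449, -0.0195, 0.2245]
ee_rot: [0.0, 0.117, 0.993, -0.001]
ft_force: [-2.2, -9.2, 8.1]
grip_width: 0.0858
12.9 [ 0.449  -0.0195  0.2245] u 0.0838 F [-2.2 -9.2  8.1]
```

View pics/wrist14.png

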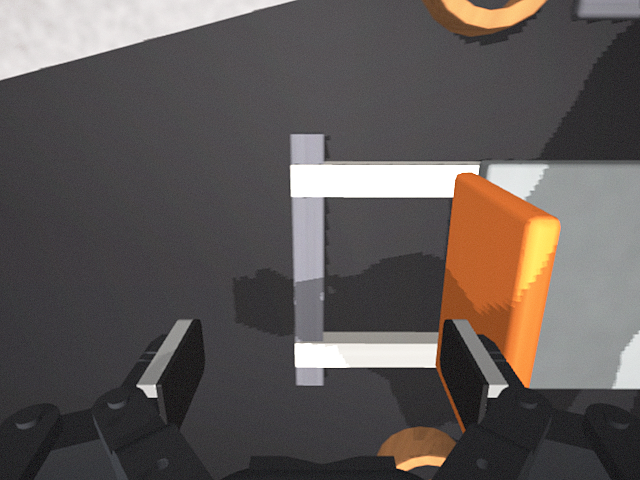

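View pics/scene14c.png

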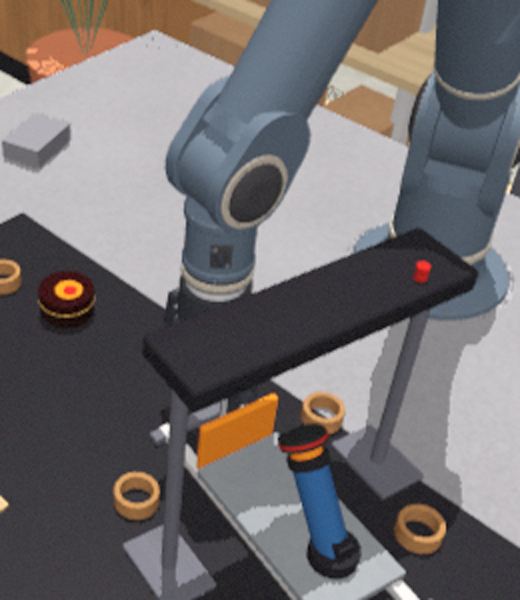

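View pics/top14.png

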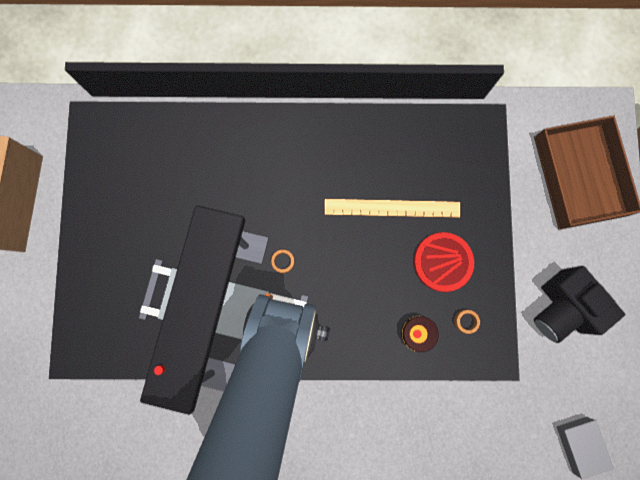

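Run:
```python
from h import *
import cv2
t=cv2.imread("pics/top14.png");cv2.imwrite("pics/t14c.png",cv2.resize(cv2.convertScaleAbs(t[240:400,140:360],alpha=1.6),None,fx=3.6,fy=3.6,interpolation=cv2.INTER_CUBIC))
for z in(.30,.34,.38):
    print(z,[(onz("top",k,z)@u).round(4) for k in((245,325),(247,310),(318,330))])
```

```text
0.3 [np.float64(0.1426), np.float64(0.1454), np.float64(0.0327)]
0.34 [np.float64(0.137), np.float64(0.1397), np.float64(0.0332)]
0.38 [np.float64(0.1315), np.float64(0.1339), np.float64(0.0337)]
```

View pics/t14c.png

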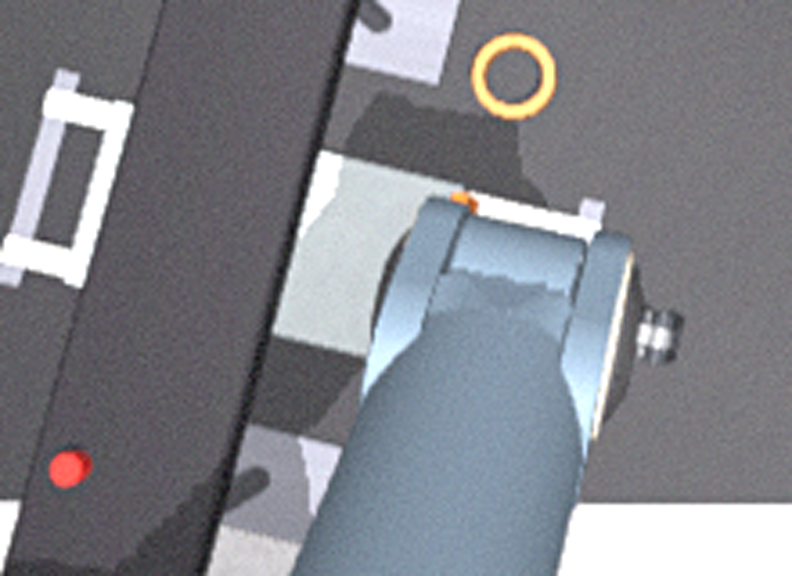

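```bash
python3 -m inch '{"delta_pos":[[0,0.005,-0.003],[0,0.010,-0.005],[0,0.016,-0.005],[0,0.022,-0.005],[0,0.028,-0.005]],"roll":[0,0,0,0,0],"gripper":[0.0854,0.0854,0.0854,0.0854,0.0854]}'
python3 look.py 15 wrist scene top
python3 - <<'E'
import cv2
t=cv2.imread("pics/top15.png");cv2.imwrite("pics/t15c.png",cv2.resize(cv2.convertScaleAbs(t[240:400,140:360],alpha=1.6),None,fx=3.6,fy=3.6,interpolation=cv2.INTER_CUBIC))
E
```

```text
clock: 13.55
tool_pos: [0.4544, 0.0075, 0.2282]
ee_rot: [-0.001, 0.117, 0.993, -0.002]
ft_force: [-1.8, -9.8, -2.4]
grip_width: 0.0854
13.55 [0.4544 0.0075 0.2282] u 0.1114 F [-1.8 -9.8 -2.4]
```

View pics/t15c.png

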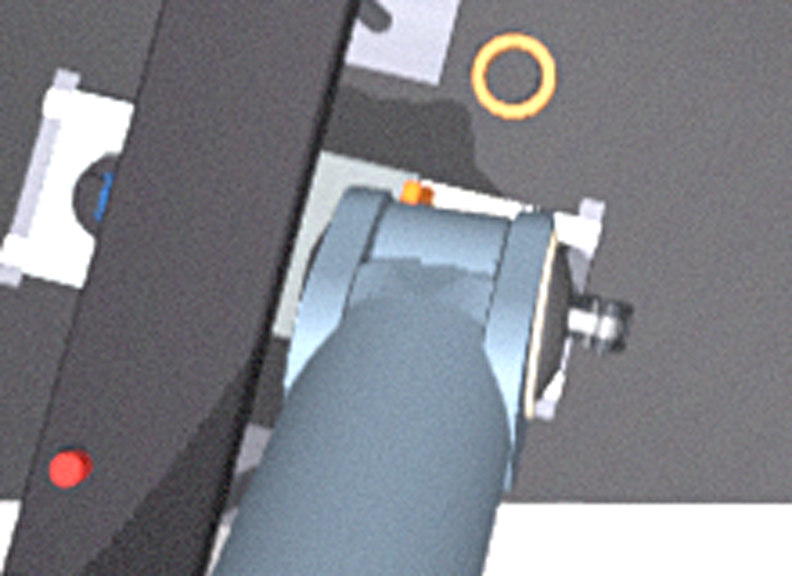

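View pics/scene15c.png

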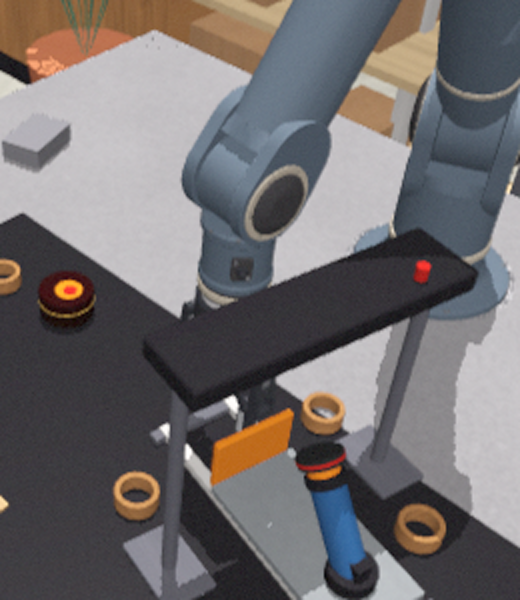

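View pics/wrist15.png

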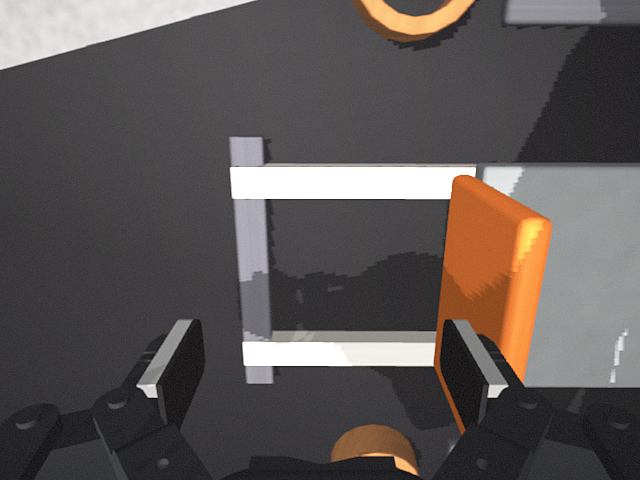

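```bash
python3 -m inch '{"delta_pos":[[0,0.003,-0.001],[0,0.006,-0.001],[0,0.009,-0.001]],"roll":[0,0,0],"gripper":[0.0854,0.0854,0.0854]}'
python3 look.py 16 top scene
python3 - <<'E'
import cv2
t=cv2.imread("pics/top16.png");cv2.imwrite("pics/t16c.png",cv2.resize(cv2.convertScaleAbs(t[240:400,140:360],alpha=1.0),None,fx=3.6,fy=3.6,interpolation=cv2.INTER_CUBIC))
E
```

```text
clock: 14.0
tool_pos: [0.4561, 0.0152, 0.2289]
ee_rot: [-0.002, 0.117, 0.993, -0.003]
ft_force: [-3.6, -19.1, 0.4]
grip_width: 0.0857
14.0 [0.4561 0.0152 0.2289] u 0.1192 F [ -3.6 -19.1   0.4]
```

View pics/t16c.png

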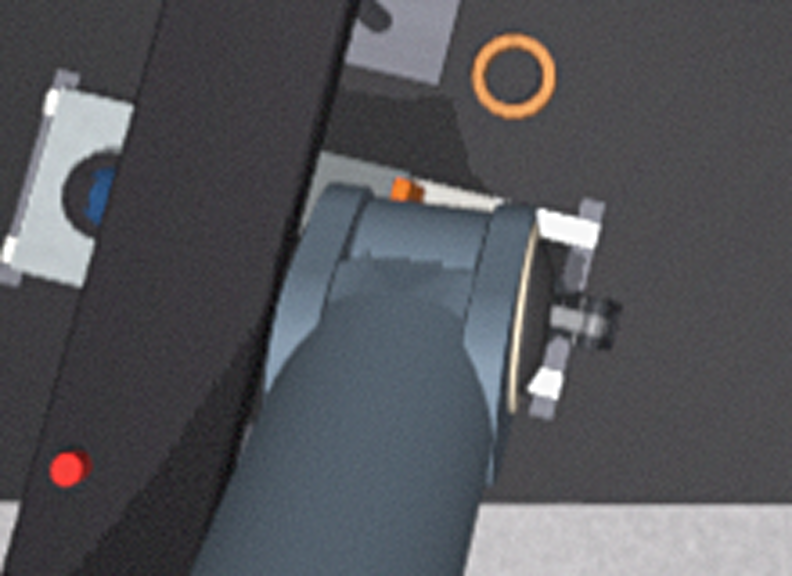

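View pics/scene16.png

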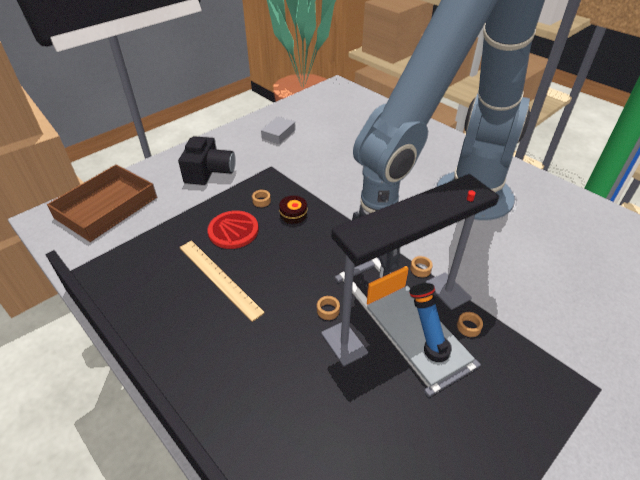

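```bash
python3 -m inch '{"delta_pos":[[0,0.001,0],[0,0.002,0]],"roll":[0,0],"gripper":[0.0854,0.0854]}'
python3 look.py 17 scene
python3 - <<'E'
import cv2
t=cv2.imread("pics/scene17.png");cv2.imwrite("pics/s17c.png",cv2.resize(t[250:400,350:490],None,fx=5,fy=4,interpolation=cv2.INTER_CUBIC))
E
```

```text
clock: 14.3
tool_pos: [0.4561, 0.0154, 0.229]
ee_rot: [-0.002, 0.118, 0.993, -0.004]
ft_force: [-3.8, -19.7, 1.3]
grip_width: 0.0852
14.3 [0.4561 0.0154 0.229 ] u 0.1195 F [ -3.8 -19.7   1.3]
```

View pics/s17c.png

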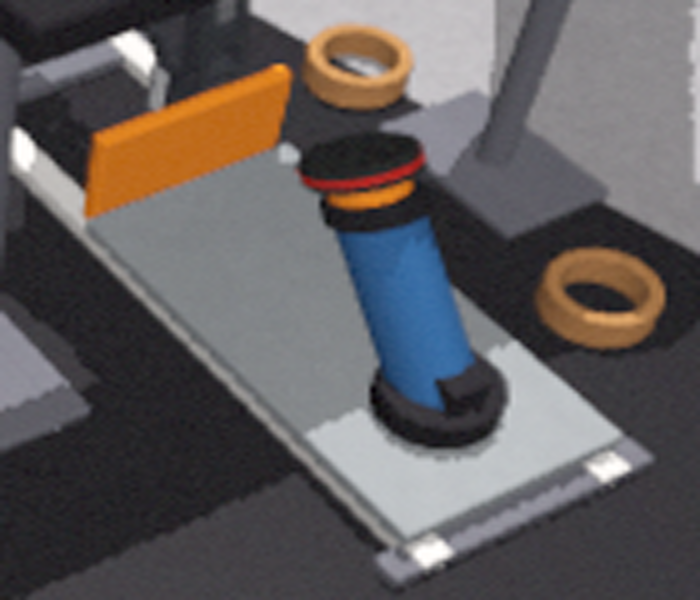

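Run:
```python
from h import *
for k in((369.6,284.5),(407.5,268)): p=onz("scene",k,.085);print(p.round(4),(p@u).round(4))
from workcell import get_obs
o=get_obs();print(o["joint_torque"],o["moment"])
# carriage far corners, top z~.014?; crossbar
for k in((350+410/5,250+535/4),(350+622/5,250+437/4)):
  for z in(.014,.02): p=onz("scene",k,z);print("car far",z,(p@u).round(4))
for k in((350+395/5,250+550/4),(350+640/5,250+450/4)): p=onz("scene",k,.012);print("crossbar near",(p@u).round(4))
```

```text
[0.5193 0.0628 0.085 ] 0.18
[0.4257 0.0878 0.085 ] 0.1829
[-7.93762833e+00 -3.62046504e+01 -4.64624047e+00 -1.79586786e+01
 -2.67164759e+00 -5.04499152e-01  1.05885588e-02] [-3.49740136  0.72249119 -0.01777702]
car far 0.014 0.3954
car far 0.02 0.3974
car far 0.014 0.3966
car far 0.02 0.3986
crossbar near 0.3979
crossbar near 0.4049
```

```bash
python3 -m inch '{"delta_pos":[[0,0.002,0],[0,0.003,0],[0,0.003,0]],"roll":[0,0,0],"gripper":[0.0854,0.0854,0.0854]}'
python3 - <<'E'
from workcell import get_obs
from h import *
o=get_obs();R,p=tool(o);print(R.round(4));print(p@u,o["moment"],o["joint_pos"])
E
```

```text
clock: 14.65
tool_pos: [0.4562, 0.0159, 0.2291]
ee_rot: [-0.003, 0.119, 0.993, -0.005]
ft_force: [-6.7, -25.3, 3.4]
grip_width: 0.0853
[[-0.9717  0.2362 -0.0064]
 [ 0.2362  0.9717 -0.0096]
 [ 0.004  -0.0108 -0.9999]]
0.11997494588557872 [-4.62680176  1.14011081  0.03372501] [-0.43253236  0.38983502  0.36878566  2.21127191 -0.23437648  0.58433953
  1.44067808]
```

```bash
python3 -m inch '{"delta_pos":[[0,-0.015,0],[0,-0.04,0],[0,-0.07,0],[0,-0.09,0],[0,-0.09,-0.03]],"roll":[0,0,0,0,0],"gripper":[0.0854,0.0854,0.0854,0.0854,0.0854]}'
python3 -m inch '{"delta_pos":[[0,0,-0.05],[0,0,-0.1],[0,0,-0.15],[0,0,-0.15]],"roll":[0,0,0,0],"gripper":[0.0854,0.0854,0.0854,0.0854]}'
python3 look.py 18 scene top wrist
python3 - <<'E'
import cv2
t=cv2.imread("pics/scene18.png");cv2.imwrite("pics/s18c.png",cv2.resize(t[250:400,350:490],None,fx=5,fy=4,interpolation=cv2.INTER_CUBIC))
E
```

```text
clock: 15.15
tool_pos: [0.4361, -0.0663, 0.2579]
ee_rot: [-0.004, 0.118, 0.993, -0.001]
ft_force: [-0.4, 0.8, -0.0]
grip_width: 0.0857
clock: 15.55
tool_pos: [0.4399, -0.0646, 0.4164]
ee_rot: [0.007, 0.115, 0.993, 0.002]
ft_force: [-0.6, -0.3, 0.2]
grip_width: 0.0853
15.55 [ 0.4399 -0.0646  0.4164] u 0.0379 F [-0.6 -0.3  0.2]
```

View pics/s18c.png

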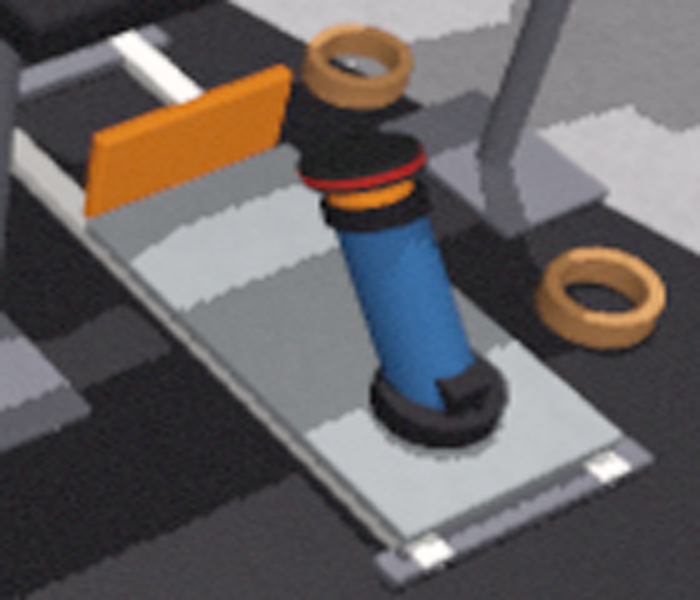

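View pics/top18.png

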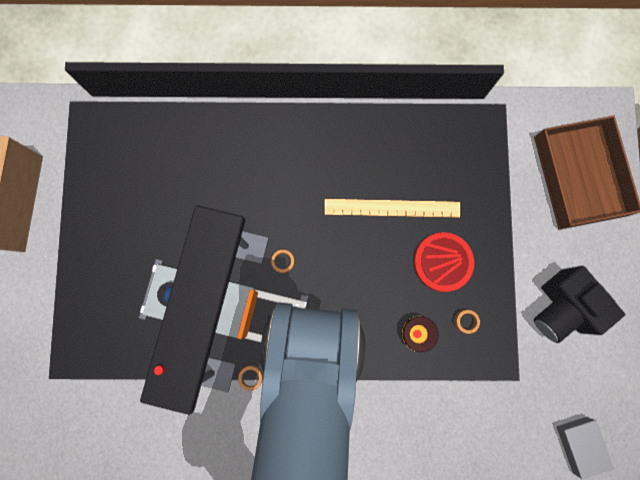

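View pics/wrist18.png

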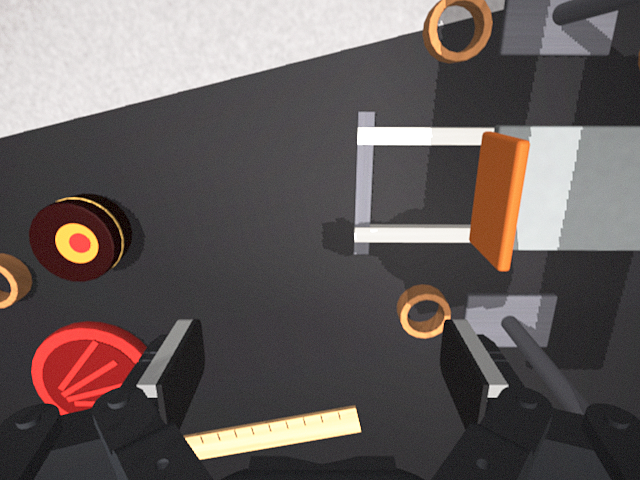

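```bash
python3 -m inch '{"delta_pos":[[0,0,0],[0,0,0],[0,0,0]],"roll":[0,0,0],"gripper":[0.0854,0.0854,0.0854]}'
python3 -c "
from workcell import job_done
print(job_done())"
```

```text
clock: 16.0
tool_pos: [0.4379, -0.0643, 0.4086]
ee_rot: [-0.001, 0.116, 0.993, -0.0]
ft_force: [-0.4, 0.5, -0.4]
grip_width: 0.0855
the job is handed in; nothing more can be done
None
```

The telescopic arm is pressed home, its carriage is pushed in under the light bar, and I handed the job in at 16 s with nothing held. I had no direct reading of the joint values, so the results below come from forces and pictures.

**How I did it:** Closed fingertips would have driven the gripper body into the light bar. I used the tip of one opened finger instead, about 50 mm off the tool axis. With it I pressed the camera plate down along the arm and then pushed the carriage.

**Checks:**
- **Tubes:** the press moved at about 3–5 N, then jumped to about 27–29 N at the end stop. The last pictures show no steel or aluminium tube.
- **Tube order:** I only inferred that the inner tube went home before the middle one, from its lower friction and the pictures. My first contact was too near the plate's edge. I lifted off and moved inward by 11 mm before pressing on.
- **Carriage:** it slid at about 9 N, then force rose to 26 N with only about 0.4 mm more motion. Its far edge sits at the rail end bar.
- **Carriage disagreement:** the camera measured 71–77 mm of travel, while the stated start range is 75–90 mm. The two nearly meet, and I relied on the force at the stop.
- **Surroundings:** the napkin rings, plaque, box and ruler look unmoved. I estimate the robot stayed at least 10 mm from the light bar, and no contact with it showed. At the end the tool was clear of everything, with forces near zero.

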